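Empty the candle glass into the drawer and put it on the tray

TASK

The frosted glass is needed back in the kitchen: open the drawer all the way, draw the candles up out of the standing glass and lay them flat in the drawer, push the drawer fully home, and stand the empty glass upright on the serving tray beside the mug. Wax dents and the glass is thin, so hold candles and glass with a feather-light grip (never above 40 N on a finger), do not tip the glass over, and leave the other things on the shelf where they are.

Things in the scene. Friction and masses are not known exactly. Their poses are not given: they have to be found in the camera images.
- drawer (a joint): travel of the drawer in metres: 0 = fully home, 0.215 = fully open (its stop); starts shut or up to 12 mm ajar. It slides out of the white steel drawer unit (300 x 300 mm, 88 mm high, fixed) along the -x axis of point drawer_handle, towards the robot. About 1 N of friction; it stays where it is left.
- drawer_handle (a point): middle of the drawer's bar handle, 55 mm above the shelf; x points into the unit, y along the bar (11 mm thick, 120 mm long), z up. From here in x: front panel 35 to 47 mm (top 26 mm above here), drawer's inside 52 to 317 mm, of which up to 262 mm is uncovered when fully open; inside y -136 to 136 mm, side walls' top 10 mm below here, floor 42 mm below.
- tumbler: frosted glass tumbler, 105 mm high, outside diameter 60 mm at the foot and 68 mm at the rim, wall 3 mm, bottom 8 mm thick, about 0.24 to 0.38 kg. Origin: centre of its underside; z up. Stands on the shelf on one side of the drawer unit, with the candles in it. Thin: fingers must not press on it with more than 40 N each.
- tumbler_rim (a point): centre of the tumbler's mouth, 105 mm above its foot.
- candle0: straight ivory taper candle, 14 mm diameter, 190 mm long (tapering over the last 20 mm at the wick), 28 g, soft wax: at most 40 N from each finger. 3 or 4 equal candles stand in the tumbler (absent: None), fanned out like straws, each leaning about 17 degrees on the rim, some 85 mm out of it. Origin: centre of its flat foot; z runs along it to the wick.
- candle1: straight ivory taper candle, 14 mm diameter, 190 mm long (tapering over the last 20 mm at the wick), 28 g, soft wax: at most 40 N from each finger. 3 or 4 equal candles stand in the tumbler (absent: None), fanned out like straws, each leaning about 17 degrees on the rim, some 85 mm out of it. Origin: centre of its flat foot; z runs along it to the wick.
- candle2: straight ivory taper candle, 14 mm diameter, 190 mm long (tapering over the last 20 mm at the wick), 28 g, soft wax: at most 40 N from each finger. 3 or 4 equal candles stand in the tumbler (absent: None), fanned out like straws, each leaning about 17 degrees on the rim, some 85 mm out of it. Origin: centre of its flat foot; z runs along it to the wick.
- candle3: straight ivory taper candle, 14 mm diameter, 190 mm long (tapering over the last 20 mm at the wick), 28 g, soft wax: at most 40 N from each finger. 3 or 4 equal candles stand in the tumbler (absent: None), fanned out like straws, each leaning about 17 degrees on the rim, some 85 mm out of it. Origin: centre of its flat foot; z runs along it to the wick.
- tray: fixed oblong wooden serving tray, 250 mm (its x) by 150 mm (its y), on the other side of the drawer unit from the tumbler. Origin: centre of its underside; inner floor 5 mm above the shelf, rim 5 mm thick and 14 mm high.
- mug: white mug, 74 mm diameter, 88 mm high, handle reaching 37 mm out from its wall on its own +y side, 0.32 kg; stands towards the far (+x) end of the tray and stays on the tray. Origin: centre of its underside.
- earbud_case: green plastic earbud case, 62 x 48 x 26 mm, lying on the shelf in front of the drawer unit, to one side; leave it.
- spoon_keychain: small stainless steel spoon-shaped keychain, 80 mm long, lying flat on the shelf in front of the drawer unit, on the other side; leave it.
- phone_stand: silver aluminium phone stand, foot 110 x 72 mm, about 135 mm high, standing left (+y) of the drawer unit; leave it.
Mind the look-alikes: they are no part of the job. Leave any yellow look-alike of the tumbler alone.

How it is judged:
By the outcome, as a careful person would: the job done as asked, in the order asked, and still so for the second after the job is handed in, with the robot touching nothing.
Of candle0, candle1, candle2, candle3 only 3 to 4 are there at a start; the rules pass over those that are not, and their reading is None.
At some moment in a run one of mug may be knocked a few centimetres aside while the robot is not near it.
Once in a run the grip may slacken for a moment while it holds something.
It also fails if it takes over 210 s, if anything falls off the work surface, if the arm or the gripper's body presses on something with over 40 N, if the wrist force passes 120 N, or if a joint passes its speed limit or range.

ROBOT

A 6-joint arm with a two-finger parallel gripper is mounted at the origin on the work surface. World frame = base frame: x ahead of the robot, y to its left, z up, the work surface at z = 0. Lengths are in m, angles in rad, forces in N, time in s.
With the tool pointing down it reaches from about 0.35 to 0.85 m from the base axis. Payload 8.1 kg.
Tool frame: the origin (TCP) lies at the very end of the fingers, on their centre line; the grasp point (between the pads) lies 19 mm behind it; z points along the fingers, y is the line along which they close (so a half turn about z gives the same grasp; the last joint's range is limited). The gripper opens to 93 mm and grips with 3 to 60 N. Pads are 15 mm wide; open, the fingers measure 128 mm over their backs; the gripper's body (75 mm by 188 mm) begins 65 mm behind the grasp point.
Start: joints at [-1.245, 0.13, 1.488, -0, 1.523, -0.085], TCP at [0.24, -0.55, 0.219] pointing down, gripper open.
Joint ranges: [-2.96, 2.96], [-0.89, 2.26], [0.02, 2.5], [-1.34, 4.48], [0, 2.73], [-2.66, 2.66]. Speed limits (rad/s): [2.39, 2.39, 2.79, 3.14, 3.14, 3.14].

INTERFACE

Orientations are given as a rotation vector (axis times angle).
In Python, from plant import robot, imaging gives the robot as it stands.
- The arm moves only by the tool jog_arm, never from a script. Its argument "rows" is a list of rows, each a list of 2 entries, a list of its own where there are three numbers: the shift along the tool's x, y, z each as a share of 0.2 m, from -1 to 1, then the turn, a rotation vector about the tool's x, y, z each as a share of pi/2 rad, from -1 to 1. A call has 1 to 5 rows; each row is the pose to reach, as a shift and turn from the pose commanded when the call began, along the tool's axes at that moment; what a row does not reach only later rows make up. A row lasts 1/10 s, in which the tool goes at most 50 mm and 8.59 degrees, less where a joint would pass 70% of its speed; a pose out of reach is approached as far as the arm can. A call with a number of a shift or a turn outside -1 to 1 is refused whole. A call with a gripper value outside its range is refused whole. "hand" is the closure, from -1 (fully open) to 1 (shut), set as the call begins (left out, the last holds). The fingers move at their own pace and stop on an object; "squeeze" is the grip in N (left out, the last holds). Time passes only in rows, so rows that repeat a pose let the fingers close. It gives the time, the measured TCP pose, the force, the opening and the grip force at its end, in the units of the state.
- robot.read_state(): the state, without advancing time (a new reading comes with each control period).
- imaging.read_camera(name): name is "scene" or "top" or "wrist"; returns a dict with "frame" (384x512x3 uint8, red, green, blue), "vertical_fov" (degrees; the focal length in pixels is half the picture's height over the tangent of half this angle, whatever the lens; pixels are square), "cx", "cy" (the principal point, pixels), "R" (3x3) and "t" (3): a world point X has camera coordinates R X + t. Camera axes: x right, y down, z forward; pixel columns grow to the right and rows downward; lengths in m; the calibration is good to about 2 mm. A picture is of the moment at which its call begins. There is no depth.
- robot.close_job(): hands the job in; it is judged then, once.
The state is a dict: "t": time; "q": joint angles; "dq": joint speeds; "joint_torque": joint torques, N m; "tool_pos": TCP position; "orientation": TCP orientation; "force": force on the tool from outside, world axes, zero at the start; "wrist_torque": the same for the moment, N m; "opening": finger opening in m; "gripper_force": force on a finger pad.
Only numpy, scipy, OpenCV 4.12 (cv2) and the standard library are available. Lean on these libraries where they do the work, as an engineer would, in place of code of your own. Each camera call takes 0.05 s, during which the arm holds its last target. There are 200 camera calls.

## Working session

There is one attempt and no reset: what is moved stays moved. The work goes in short steps, Python scripts to look and compute and a tool call to move; the robot and the scene stay as the last step left them, time stands still between calls to the robot, and variables do not carry over. Pictures are saved under pics/ and viewed, at most 14 in all, crops included, and the job is handed in when it is done.

Besides the shell and the picture viewer there is one more tool, called after "Request:" as name(argument=value, ...), one argument or row to a line, values as JSON. jog_arm: Moves the arm, as the interface text tells. Its arguments: {"type":"object","properties":{"rows":{"type":"array"},"hand":{"type":"number"},"squeeze":{"type":"number"}},"required":["rows"]}

```bash
ls; mkdir -p pics
cat > h.py <<'E'
import numpy as np, cv2
from scipy.spatial.transform import Rotation as Rn
from plant import robot, imaging
def cam(n):
    c=imaging.read_camera(n); c['f']=c['frame'].shape[0]/2/np.tan(np.radians(c['vertical_fov'])/2)
    c['R']=np.array(c['R']);c['t']=np.array(c['t']);c['bgr']=c['frame'][...,::-1].copy();return c
def proj(c,X):
    p=(np.atleast_2d(X)@c['R'].T)+c['t'];return p[:,:2]/p[:,2:]*c['f']+[c['cx'],c['cy']]
def ray(c,uv):
    d=np.array([(uv[0]-c['cx'])/c['f'],(uv[1]-c['cy'])/c['f'],1.]);d=c['R'].T@d
    return -c['R'].T@c['t'],d/np.linalg.norm(d)
def plane(c,uv,z):
    o,d=ray(c,uv);return o+d*(z-o[2])/d[2]
def tri(*cu):
    A=np.zeros((3,3));b=np.zeros(3);L=[]
    for c,uv in cu:
        o,d=ray(c,uv);P=np.eye(3)-np.outer(d,d);A+=P;b+=P@o;L.append((o,P))
    X=np.linalg.solve(A,b);return X,[np.linalg.norm(P@(X-o)) for o,P in L]
def delta(pos,Rt=None):
    "rows entries for target pose from the present one"
    s=robot.read_state();R=Rn.from_rotvec(s['orientation'])
    d=R.inv().apply(np.array(pos)-s['tool_pos'])/0.2
    r=(R.inv()*Rt).as_rotvec()/(np.pi/2) if Rt is not None else np.zeros(3)
    return np.round(d,3).tolist(),np.round(r,3).tolist()
def down(yaw): # closing line y at angle yaw from world y... tool x axis at yaw
    return Rn.from_euler('z',yaw)*Rn.from_euler('x',np.pi)
E
python3 - <<'E'
from h import *
for n in('scene','top','wrist'):
    c=cam(n);cv2.imwrite(f'pics/{n}0.png',cv2.resize(c['bgr'],(800,600)) if n!='wrist' else c['bgr']);print(n,c['f'],-c['R'].T@c['t'],c['R'][2])
s=robot.read_state();print(s)
E
```

```text
pics
scene 423.35006721544914 [1.30908676 0.66612609 0.83285755] [-0.64162865 -0.49017329 -0.58995154]
top 409.363556917172 [0.26726064 0.02374053 1.47690074] [ 0.17764637  0.01490397 -0.98398152]
wrist 319.5733115753237 [ 0.31706702 -0.51578465  0.38414277] [-0.27857926 -0.11863512 -0.95305787]
{'t': 0.15, 'q': array([-1.24543050e+00,  1.31027533e-01,  1.48905041e+00, -1.68957457e-05,
        1.52299045e+00, -8.53848617e-02]), 'dq': array([-0.00087751, -0.00210429, -0.00458444, -0.00061187,  0.00122451,
       -0.00029464]), 'joint_torque': array([ 6.10547158e-04, -5.60478616e+01, -4.92334378e+01,  7.69155077e-02,
        3.06192529e-02, -8.04342790e-05]), 'tool_pos': array([ 0.23945725, -0.54965505,  0.21779293]), 'orientation': array([-3.07413791e+00, -6.40382413e-01,  3.03656559e-04]), 'force': array([0.88581009, 0.03953106, 0.2027301 ]), 'wrist_torque': array([-0.01789224,  0.02416454,  0.04622175]), 'gripper_force': 0.0, 'opening': 0.09304681783120881}
```

View pics/scene0.png

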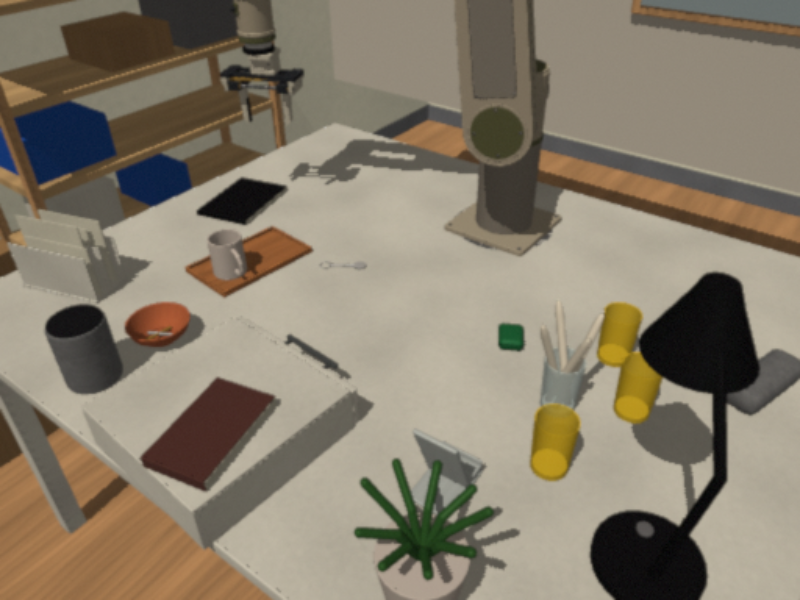

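View pics/top0.png

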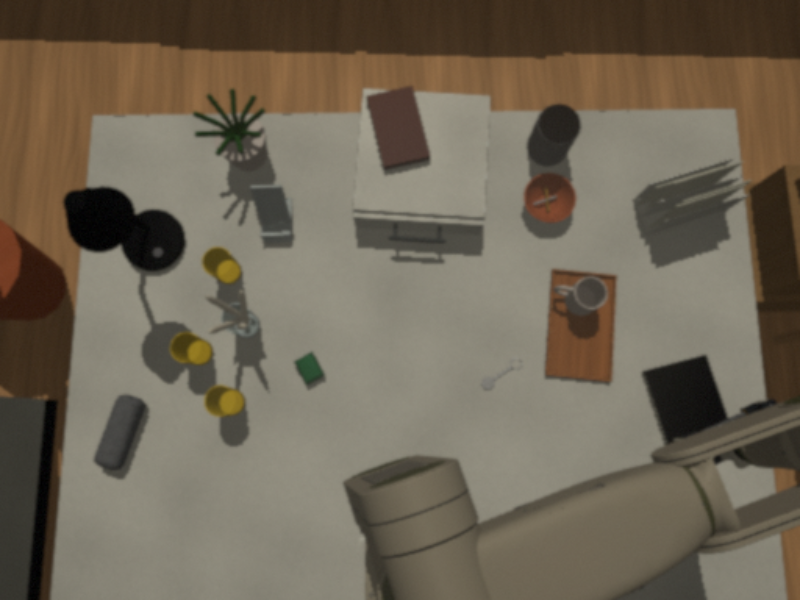

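Scene picture: frosted glass with three light sticks at about (563,380), yellow tumblers at (620,335), (637,388), (555,440), mug (228,255) on the tray, handle (315,352). Top picture: glass (245,323), yellow (222,265), (192,348), (225,400), grey cup (555,135), handle (417,240), mug (590,293), tray (580,325), earbud case (310,368), spoon (500,375). Candidates for the tumbler: the glass at top (245,323), the three yellow ones and the grey cup. I choose the bluish one holding candles and check it in a close crop.

Run:
```python
from h import *
s=cam('scene');t=cam('top')
a=cv2.resize(t['bgr'][175:265,115:215],(400,360),interpolation=cv2.INTER_CUBIC)
b=cv2.resize(s['bgr'][185:275,330:430],(400,360),interpolation=cv2.INTER_CUBIC)
a2=cv2.resize(t['bgr'][125:185,220:320],(400,240),interpolation=cv2.INTER_CUBIC)
b2=cv2.resize(s['bgr'][200:260,160:260],(400,240),interpolation=cv2.INTER_CUBIC)
cv2.imwrite('pics/crop1.png',np.vstack([np.hstack([a,b]),np.hstack([a2,b2])]))
k=.64
for n,u,z in (('glass foot-ish',(250,330),0),('handle',(417,240),.055),('mug top',(590,293),.088),('unit FL',(355,215),.088),('unit FR',(488,222),.088),('unit BL',(361,90),.088),('unit BR',(490,96),.088),('earbud',(310,368),.026),('spoon',(500,375),0),
 ('trayBL',(553,270),.014),('trayBR',(616,276),.014),('trayFL',(546,379),.014),('trayFR',(611,382),.014),('bowl',(550,198),.04)):
    print(n,plane(t,np.array(u)*k,z).round(3))
```

```text
glass foot-ish [0.48  0.379 0.   ]
handle [ 0.68  -0.012  0.055]
mug top [ 0.546 -0.391  0.088]
unit FL [0.73  0.129 0.088]
unit FR [ 0.711 -0.172  0.088]
unit BL [1.037 0.117 0.088]
unit BR [ 1.018 -0.185  0.088]
earbud [0.389 0.233 0.026]
spoon [ 0.373 -0.201  0.   ]
trayBL [ 0.617 -0.33   0.014]
trayBR [ 0.601 -0.476  0.014]
trayFL [ 0.363 -0.303  0.014]
trayFR [ 0.355 -0.449  0.014]
bowl [ 0.784 -0.325  0.04 ]
```

View pics/crop1.png

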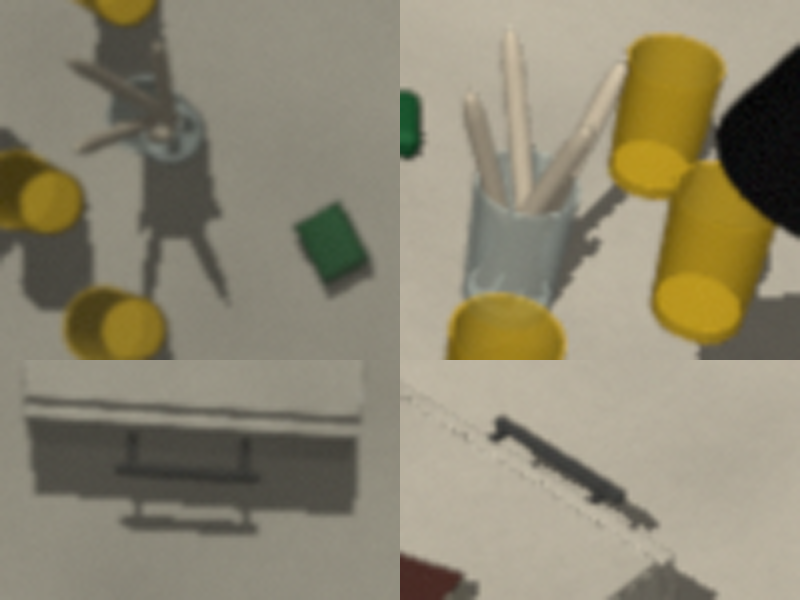

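Run:
```python
from h import *
s=cam('scene');t=cam('top')
T=lambda x,y:np.array([115+x/4,175+y/4]); S=lambda x,y:np.array([330+(x-400)/4,185+y/4])
H=lambda x,y:np.array([220+x/4,125+(y-360)/4]); G=lambda x,y:np.array([160+(x-400)/4,200+(y-360)/4])
for n,a,b in (('h1',H(118,470),G(622,493)),('h2',H(258,478),G(498,428)),
 ('A',T(72,66),S(511,32)),('B',T(160,45),S(470,97)),('C',T(82,150),S(622,66))):
    X,e=tri((t,a),(s,b));print(n,X.round(4),np.round(e,4))
print('foot',plane(t,T(172,130),0.0).round(4), 'rim by scene', plane(s,S(524,195),.105).round(4))
print('foot T',plane(t,T(172,150),0.0).round(4),'rim T',plane(t,T(145,105),.105).round(4))
print('scene foot', plane(s,S(505,288),0.0).round(4))
```

```text
h1 [0.6844 0.0515 0.0516] [0.0013 0.0013]
h2 [ 0.6781 -0.0748  0.0433] [0.0016 0.0016]
A [0.5161 0.3907 0.2379] [0.0188 0.0188]
B [0.5346 0.3566 0.1833] [0.0025 0.0025]
C [0.4492 0.4173 0.1813] [0.0033 0.0033]
foot [0.4942 0.387  0.    ] rim by scene [0.509  0.3946 0.105 ]
foot T [0.4757 0.3863 0.    ] rim T [0.4997 0.3851 0.105 ]
scene foot [0.4878 0.3862 0.    ]
```

The crop confirms the glass with three ivory candles (crop top view (175,125), wicks at (72,66), (160,45), (82,150)); the handle bar is clearly seen at crop (118–258,474). Next the drawer: move over the handle.

```bash
cat >> h.py <<'E'
def plan(wps,pose=None):
    "wps: (pos,Rot); prints one call per leg, splitting legs, from the measured pose"
    if pose is None:
        s=robot.read_state();pose=(np.array(s['tool_pos']),Rn.from_rotvec(s['orientation']))
    p,R=pose
    for w,(q,Q) in enumerate(wps):
        q=np.array(q)
        if Q is None:Q=R
        rv=(R.inv()*Q).as_rotvec();d=R.inv().apply(q-p)
        n=int(max(1,np.ceil(max(np.abs(d).max()/.2,np.linalg.norm(q-p)/.245,np.degrees(np.linalg.norm(rv))/42)-1e-6)))
        for i in range(n):
            p1=p+(q-p)/(n-i);R1=R*Rn.from_rotvec(rv/n)
            sh=np.round(R.inv().apply(p1-p)/.2,3);tu=np.round((R.inv()*R1).as_rotvec()/(np.pi/2),3)
            k=max(np.linalg.norm(sh)*.2/.05,np.degrees(np.linalg.norm(tu)*np.pi/2)/8.59)
            print(w,[sh.tolist(),tu.tolist()],'rows',int(min(5,np.ceil(k)+1)))
            p=p+R.apply(sh*.2);R=R*Rn.from_rotvec(tu*np.pi/2)
    return p,R
E
python3 - <<'E'
from h import *
plan([((.655,-.012,.2),down(np.radians(87)))])
E
```

```text
0 [[0.993, -0.545, 0.031], [-0.0, -0.0, -0.235]] rows 5
0 [[1.123, -0.151, 0.031], [-0.0, -0.0, -0.235]] rows 5
0 [[1.101, 0.265, 0.031], [-0.0, -0.0, -0.235]] rows 5
```

```bash
sed -i 's#/.245,#/.199,#' h.py
python3 - <<'E'
from h import *
plan([((.655,-.012,.2),down(np.radians(87)))])
E
```

```text
0 [[0.745, -0.409, 0.023], [-0.0, -0.0, -0.176]] rows 5
0 [[0.828, -0.19, 0.023], [-0.0, -0.0, -0.176]] rows 5
0 [[0.848, 0.043, 0.023], [-0.0, -0.0, -0.176]] rows 5
0 [[0.805, 0.272, 0.024], [-0.0, -0.0, -0.176]] rows 5
```

Request:
jog_arm(
  rows=[
    [[0.745,-0.409,0.02],[0,0,-0.176]],
    [[0.745,-0.409,0.02],[0,0,-0.176]],
    [[0.745,-0.409,0.02],[0,0,-0.176]],
    [[0.745,-0.409,0.02],[0,0,-0.176]],
  ],
  hand=0.46,
)

```text
t: 0.75
tool_pos: [0.3456, -0.4124, 0.2146]
orientation: [-2.956, -1.062, -0.002]
force: [0.4, -1.2, 0.4]
opening: 0.0656
gripper_force: 0.0
```

Request:
jog_arm(
  rows=[
    [[0.828,-0.19,0.02],[0,0,-0.176]],
    [[0.828,-0.19,0.02],[0,0,-0.176]],
    [[0.828,-0.19,0.02],[0,0,-0.176]],
    [[0.828,-0.19,0.02],[0,0,-0.176]],
  ],
)

```text
t: 1.15
tool_pos: [0.4495, -0.2777, 0.2107]
orientation: [-2.781, -1.46, -0.002]
force: [-0.3, -0.4, 0.7]
opening: 0.0333
gripper_force: 0.0
```

Request:
jog_arm(
  rows=[
    [[0.848,0.043,0.02],[0,0,-0.176]],
    [[0.848,0.043,0.02],[0,0,-0.176]],
    [[0.848,0.043,0.02],[0,0,-0.176]],
    [[0.848,0.043,0.02],[0,0,-0.176]],
  ],
)

```text
t: 1.55
tool_pos: [0.5531, -0.143, 0.2065]
orientation: [-2.553, -1.829, -0.002]
force: [-0.2, -1.0, -0.1]
opening: 0.0252
gripper_force: 0.0
```

Request:
jog_arm(
  rows=[
    [[0.805,0.272,0.03],[0,0,-0.176]],
    [[0.805,0.272,0.03],[0,0,-0.176]],
    [[0.805,0.272,0.03],[0,0,-0.176]],
    [[0.805,0.272,0.03],[0,0,-0.176]],
    [[0.805,0.272,0.03],[0,0,-0.176]],
  ],
)

```text
t: 2.05
tool_pos: [0.6559, -0.0091, 0.1998]
orientation: [-2.276, -2.164, -0.0]
force: [0.1, 0.5, 0.3]
opening: 0.0248
gripper_force: 0.0
```

Run:
```python
from h import *
s=robot.read_state();print(s['t'],s['q'].round(4),s['tool_pos'].round(4),s['orientation'].round(3),s['opening'])
c=cam('wrist');cv2.imwrite('pics/w1.png',c['bgr'])
import pickle;pickle.dump(c,open('w1.pkl','wb'))
print(proj(c,[[.681,-.012,.055],[.6844,.0515,.055],[.678,-.0748,.055]]).round(0))
```

```text
2.05 [-9.2300e-02  2.8980e-01  1.3408e+00  6.0000e-04  1.5117e+00 -4.1900e-02] [ 0.6559 -0.0091  0.1998] [-2.276 -2.164 -0.   ] 0.024796871616060423
[[282. 186.]
 [284. 121.]
 [281. 242.]]
```

View pics/w1.png

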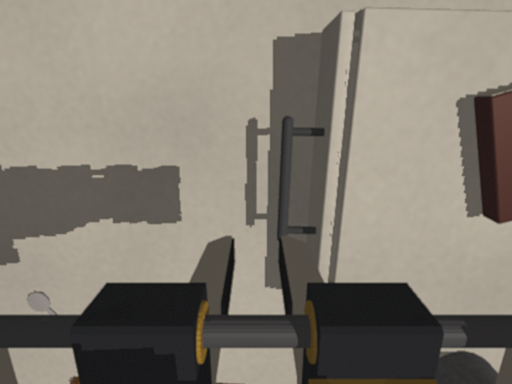

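The wrist picture shows the bar from (288,118) to about (284,240), tilting slightly, with the front panel at (325–350) and the fingers at (230..285, 240).

Run:
```python
from h import *
import pickle;c=pickle.load(open('w1.pkl','rb'))
t=cam('top');s=cam('scene')
H=lambda x,y:np.array([220+x/4,125+(y-360)/4]);G=lambda x,y:np.array([160+(x-400)/4,200+(y-360)/4])
print(tri((t,H(118,470)),(c,(288,120)),(s,G(622,493))))
for u in ((288,119),(287,160),(286,200)):print(plane(c,u,.055).round(4))
```

```text
(array([0.68618218, 0.05206434, 0.05252376]), [np.float64(0.0019765699685644683), np.float64(0.0026779098119394), np.float64(0.002129600107369425)])
[0.6887 0.0533 0.055 ]
[0.6868 0.014  0.055 ]
[ 0.6849 -0.0274  0.055 ]
```

Run:
```python
from h import *
plan([((.6845,-.008,.10),down(np.radians(87.2))),((.6845,-.008,.037),None)])
```

```text
0 [[0.032, 0.148, 0.502], [-0.0, 0.0, -0.003]] rows 4
1 [[0.001, 0.001, 0.315], [0.0, 0.0, 0.0]] rows 3
```

Request:
jog_arm(
  rows=[
    [[0.01,0.148,0.3],[0,0,0]],
    [[0.01,0.148,0.5],[0,0,0]],
    [[0.01,0.148,0.5],[0,0,0]],
    [[0.01,0.148,0.5],[0,0,0]],
  ],
)

```text
t: 2.6
tool_pos: [0.6826, -0.0129, 0.099]
orientation: [-2.28, -2.156, 0.005]
force: [1.0, -0.2, 0.9]
opening: 0.025
gripper_force: 0.0
```

Request:
jog_arm(
  rows=[
    [[0,0,0.15],[0,0,0]],
    [[0,0,0.315],[0,0,0]],
    [[0,0,0.315],[0,0,0]],
    [[0,0,0.315],[0,0,0]],
  ],
)

```text
t: 3.0
tool_pos: [0.6855, -0.0123, 0.0404]
orientation: [2.28, 2.159, 0.002]
force: [0.2, 0.9, 1.0]
opening: 0.0252
gripper_force: 0.0
```

Request:
jog_arm(
  rows=[
    [[0,0,0],[0,0,0]],
    [[0,0,0],[0,0,0]],
    [[0,0,0],[0,0,0]],
    [[0,0,0],[0,0,0]],
  ],
  hand=1,
  squeeze=25,
)

```text
t: 3.4
tool_pos: [0.6865, -0.012, 0.0406]
orientation: [2.278, 2.158, 0.004]
force: [-1.2, 0.3, 6.6]
opening: 0.01
gripper_force: 25.0
```

Request:
jog_arm(
  rows=[
    [[0,-0.2,0],[0,0,0]],
    [[0,-0.4,0],[0,0,0]],
    [[0,-0.6,0],[0,0,0]],
    [[0,-0.8,0],[0,0,0]],
    [[0,-0.98,0],[0,0,0]],
  ],
)

```text
t: 3.9
tool_pos: [0.4903, 0.002, 0.0403]
orientation: [2.28, 2.16, 0.012]
force: [3.5, 18.5, 16.2]
opening: 0.0104
gripper_force: 25.1
```

Request:
jog_arm(
  rows=[
    [[0,-0.03,0],[0,0,0]],
    [[0,-0.06,0],[0,0,0]],
    [[0,-0.06,0],[0,0,0]],
  ],
)

```text
t: 4.2
tool_pos: [0.477, 0.0023, 0.0388]
orientation: [-2.279, -2.16, -0.007]
force: [0.0, 14.4, -0.1]
opening: 0.0104
gripper_force: 25.0
```

Request:
jog_arm(
  rows=[
    [[0,-0.03,0],[0,0,0]],
    [[0,-0.06,0],[0,0,0]],
    [[0,-0.06,0],[0,0,0]],
  ],
)

```text
t: 4.5
tool_pos: [0.4732, 0.0007, 0.0406]
orientation: [2.272, 2.152, 0.022]
force: [36.2, 4.6, -27.4]
opening: 0.01
gripper_force: 25.0
```

Request:
jog_arm(
  rows=[
    [[0,0.03,0],[0,0,0]],
    [[0,0.03,0],[0,0,0]],
    [[0,0.03,0],[0,0,0]],
  ],
  hand=0.42,
)

```text
t: 4.8
tool_pos: [0.471, -0.0002, 0.0381]
orientation: [2.281, 2.16, -0.0]
force: [-0.4, -0.4, -0.4]
opening: 0.0257
gripper_force: 0.0
```

Request:
jog_arm(
  rows=[
    [[0,0,-0.25],[0,0,0]],
    [[0,0,-0.5],[0,0,0]],
    [[0,0,-0.75],[0,0,0]],
    [[0,0,-1.0],[0,0,0]],
    [[0,0,-1.0],[0,0,0]],
  ],
)

```text
t: 5.3
tool_pos: [0.4744, -0.0006, 0.2462]
orientation: [2.274, 2.154, 0.013]
force: [0.3, -0.2, -0.3]
opening: 0.027
gripper_force: 0.0
```

Run:
```python
from h import *
s=robot.read_state();print(s['t'],s['q'].round(4).tolist(),s['tool_pos'].round(4),s['orientation'].round(3),s['opening'])
# kinematic fit: r = a1 + a2 sin q2 + d4 sin(q2+q3) + d6 sin(q2+q3+q5)
from scipy.optimize import least_squares
D=[([-1.24543,.131028,1.48905,0,1.52299,-.0854],(.23946,-.54966,.21779)),([-.0923,.2898,1.3408,.0006,1.5117,-.0419],(.6559,-.0091,.1998)),(s['q'],s['tool_pos'])]
for q,p in D:
  S=q[1]+q[2];print(np.hypot(p[0],p[1]),p[2],q[1],S,S+q[4])
t=cam('top');cv2.imwrite('pics/top2.png',cv2.resize(t['bgr'][70:300,90:400],(800,594)))
```

```text
5.3 [-0.1093, -0.2391, 1.7945, -0.0001, 1.5736, -0.0551] [ 0.4744 -0.0006  0.2462] [2.274 2.154 0.013] 0.027023748460524105
0.5995558416027652 0.21779 0.131028 1.620078 3.143068
0.6559631239635351 0.1998 0.2898 1.6306 3.1423
0.47442325860858103 0.24624097069793602 -0.239141373915418 1.5553203187288822 3.128887200937668
```

View pics/top2.png

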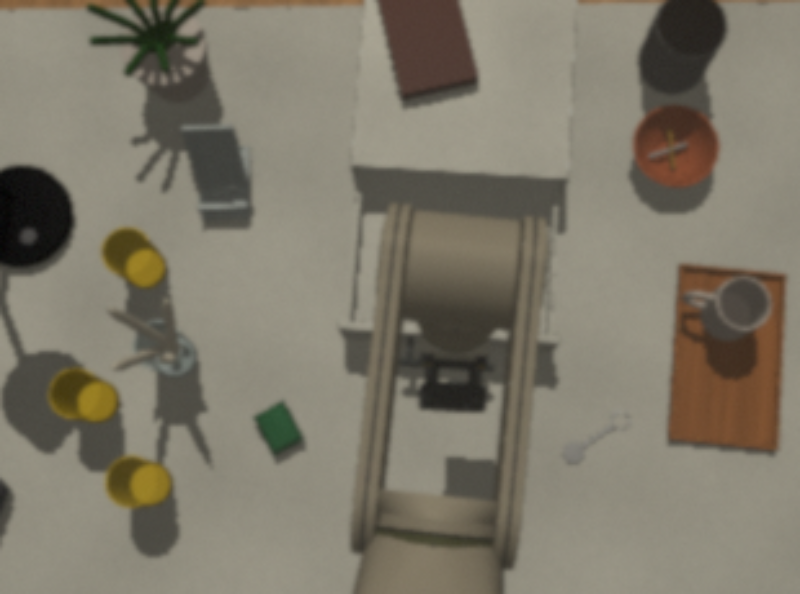

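Top picture after pulling: the front panel has come out to row ~330 (from 170) over x 345–560, so the drawer is open; earbud case (280,428) and spoon (595,440) are in place; glass at (172,352).

```bash
cat >> h.py <<'E'
def tool(az,e,c=(0,0,1)):
    az,e=np.radians([az,e]);z=np.array([np.cos(az)*np.cos(e),np.sin(az)*np.cos(e),-np.sin(e)])
    y=np.cross(z,c);y/=np.linalg.norm(y);return Rn.from_matrix(np.c_[np.cross(y,z),y,z])
E
python3 - <<'E'
from h import *
G=np.array([.49,.387,.13]);w=[]
for az,e,d in ((38,70,.14),(38,40,.15)):
    R=tool(az,e);w.append((G-d*R.as_matrix()[:,2],R))
plan(w)
E
```

```text
0 [[0.891, -0.1, -0.05], [-0.045, 0.103, 0.269]] rows 5
0 [[0.769, -0.458, 0.068], [-0.045, 0.103, 0.269]] rows 5
1 [[-0.375, -0.0, 0.05], [0.0, 0.334, 0.0]] rows 5
```

Request:
jog_arm(
  rows=[
    [[0.891,-0.1,-0.05],[-0.045,0.103,0.269]],
    [[0.891,-0.1,-0.05],[-0.045,0.103,0.269]],
    [[0.891,-0.1,-0.05],[-0.045,0.103,0.269]],
    [[0.891,-0.1,-0.05],[-0.045,0.103,0.269]],
    [[0.891,-0.1,-0.05],[-0.045,0.103,0.269]],
  ],
)

```text
t: 5.85
tool_pos: [0.4588, 0.1815, 0.2461]
orientation: [-2.62, -1.599, -0.251]
force: [-0.2, 0.1, 0.3]
opening: 0.0269
gripper_force: 0.0
```

Request:
jog_arm(
  rows=[
    [[0.769,-0.458,0.068],[-0.045,0.103,0.269]],
    [[0.769,-0.458,0.068],[-0.045,0.103,0.269]],
    [[0.769,-0.458,0.068],[-0.045,0.103,0.269]],
    [[0.769,-0.458,0.068],[-0.045,0.103,0.269]],
    [[0.769,-0.458,0.068],[-0.045,0.103,0.269]],
  ],
  hand=-0.2,
)

```text
t: 6.35
tool_pos: [0.4481, 0.3609, 0.2556]
orientation: [-2.822, -0.976, -0.483]
force: [-0.7, -0.1, 0.3]
opening: 0.0555
gripper_force: 0.0
```

Run:
```python
from h import *
import pickle
s=robot.read_state();print(s['t'],s['q'].round(4).tolist(),s['tool_pos'].round(4),Rn.from_rotvec(s['orientation']).as_matrix()[:,2])
c=cam('wrist');pickle.dump(c,open('w2.pkl','wb'));cv2.imwrite('pics/w2.png',c['bgr'])
```

```text
6.35 [0.5619, -0.2952, 1.8629, 0.0433, 1.2354, 1.4596] [0.4481 0.3609 0.2556] [ 0.25919226  0.21154113 -0.94237451]
```

Request:
jog_arm(
  rows=[
    [[-0.375,0,0.05],[0,0.334,0]],
    [[-0.375,0,0.05],[0,0.334,0]],
    [[-0.375,0,0.05],[0,0.334,0]],
    [[-0.375,0,0.05],[0,0.334,0]],
    [[-0.375,0,0.05],[0,0.334,0]],
  ],
)

```text
t: 6.9
tool_pos: [0.4332, 0.342, 0.2202]
orientation: [-2.499, -0.856, -1.129]
force: [-0.3, 0.8, 0.4]
opening: 0.0556
gripper_force: 0.0
```

Run:
```python
from h import *
import pickle
s=robot.read_state();print(s['t'],s['q'].round(4).tolist(),s['tool_pos'].round(4),Rn.from_rotvec(s['orientation']).as_matrix()[:,2])
c=cam('wrist');pickle.dump(c,open('w3.pkl','wb'))
a=cv2.imread('pics/w2.png')
cv2.imwrite('pics/w23.png',np.hstack([cv2.resize(a[:,56:456],(400,384)),c['bgr'][:,56:456]]))
```

```text
6.9 [0.4834, -0.8922, 2.4967, 0.2068, 0.7064, 1.2957] [0.4332 0.342  0.2202] [ 0.59227426  0.46139872 -0.66054706]
```

View pics/w23.png

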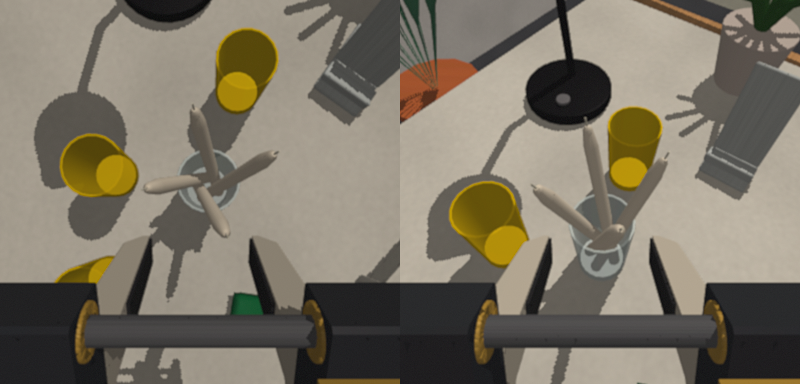

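The two wrist pictures (crops, +56 px in x) show four candles: left view wicks at (195,108), (275,153), (148,188), (225,233); right view at (185,120), (266,155), (136,187), (220,230); yellow tumblers at (245,70), (95,165) left. The fourth leans towards the robot.

Run:
```python
from h import *
import pickle
a=pickle.load(open('w2.pkl','rb'));b=pickle.load(open('w3.pkl','rb'));t=cam('top');s=cam('scene')
o=np.array([56,0]);P=[((195,106),(185,119)),((277,152),(267,153)),((145,189),(134,186)),((226,235),(221,231))]
for p,q in P:
    X,e=tri((a,np.array(p)+o),(b,np.array(q)+o))
    print(X.round(4),np.round(e,4),'top',((proj(t,X)[0]-[115,175])*4).round(0),'scene',((proj(s,X)[0]-[330,185])*4+[400,0]).round(0))
# glass rim ellipse centre & foot candidates
print('rim',plane(a,(210+56,181),.105).round(4),plane(b,(206+56,223),.105).round(4), tri((a,(266,181)),(b,(262,223)))[0])
print('foot centre',plane(b,(203+56,260),.0).round(4))
h=cv2.resize(np.hstack([a['bgr'][90:250,180:350],b['bgr'][110:290,170:340][10:170]]),None,fx=2.3,fy=3.5,interpolation=cv2.INTER_CUBIC)
cv2.imwrite('pics/z1.png',h)
```

```text
[0.525  0.4287 0.1979] [0.001 0.001] top [62. 55.] scene [588. 115.]
[0.5369 0.3566 0.1958] [0.0001 0.0001] top [153.  40.] scene [466.  83.]
[0.4515 0.4194 0.1929] [0.0001 0.0001] top [ 71. 147.] scene [621.  55.]
[0.4626 0.3473 0.1895] [0.0003 0.0003] top [163. 133.] scene [506.  27.]
rim [0.4948 0.3864 0.105 ] [0.4953 0.3837 0.105 ] [0.49576368 0.38551283 0.10193825]
foot centre [0.4931 0.3851 0.    ]
```

View pics/z1.png

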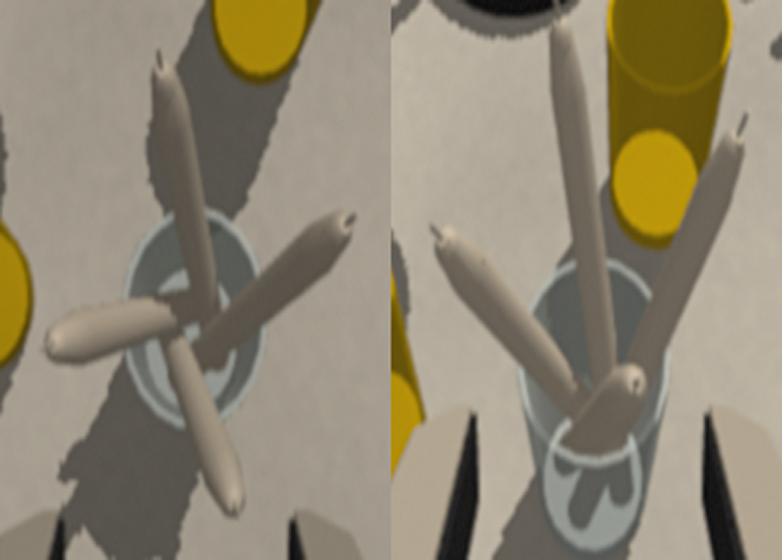

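```bash
cat > c.py <<'E'
from h import *
import pickle
a=pickle.load(open('w2.pkl','rb'));b=pickle.load(open('w3.pkl','rb'))
L=lambda p:np.array([180+p[0]/2.3,90+p[1]/3.5]);Q=lambda p:np.array([170+(p[0]-391)/2.3,120+p[1]/3.5])
C=[(((165,72),(209,305)),((562,25),(603,360))),(((340,228),(210,355)),((736,143),(645,350))),(((50,345),(172,310)),((440,240),(577,385))),(((233,500),(172,330)),((634,378),(572,445)))]
ax=[]
for l,r in C:
    pl=[ray(a,L(p))[1] for p in l];pr=[ray(b,Q(p))[1] for p in r]
    n1=np.cross(*pl);n2=np.cross(*pr);d=np.cross(n1,n2);d/=np.linalg.norm(d);d*=np.sign(d[2])
    X,e=tri((a,L(l[0])),(b,Q(r[0])))
    ax.append((X,d))
E
python3 - <<'E'
from c import *
for X,d in ax:
    f=X-d*(X[2]-.008)/d[2]
    print('tip',X.round(4),'d',d.round(3),'tilt',np.degrees(np.arccos(d[2])).round(1),'az',np.degrees(np.arctan2(d[1],d[0])).round(0),'foot',f.round(3),'len',np.linalg.norm(X-f).round(3),'at rim',(X-d*(X[2]-.105)/d[2]-[.4947,.3855,.105]).round(3))
E
```

```text
tip [0.5253 0.4271 0.1889] d [0.096 0.237 0.967] tilt 14.8 az 68.0 foot [0.507 0.383 0.008] len 0.187 at rim [0.022 0.021 0.   ]
tip [0.5352 0.3572 0.1869] d [ 0.378 -0.151  0.913] tilt 24.0 az -22.0 foot [0.461 0.387 0.008] len 0.196 at rim [ 0.007 -0.015  0.   ]
tip [0.4519 0.4199 0.1884] d [-0.336  0.181  0.925] tilt 22.4 az 152.0 foot [0.517 0.385 0.008] len 0.195 at rim [-0.013  0.018  0.   ]
tip [0.4635 0.349  0.1907] d [-0.151 -0.292  0.944] tilt 19.2 az -117.0 foot [0.493 0.405 0.008] len 0.193 at rim [-0.018 -0.01   0.   ]
```

```bash
cat > kin.py <<'E'
from h import *
from scipy.optimize import least_squares
E=Rn.from_euler
LO=np.array([-2.96,-.89,.02,-1.34,0,-2.66]);HI=np.array([2.96,2.26,2.5,4.48,2.73,2.66])
def fk(q,P):
    a1,lat,h,a2,a3,d4,d6,s4,s6,c6=P
    R=E('z',q[0]);p=R.apply([a1,lat,h]);R=R*E('y',q[1]);p=p+R.apply([0,0,a2]);R=R*E('y',q[2])
    p=p+R.apply([a3,0,d4]);R=R*E('z',s4*q[3])*E('y',q[4]);p=p+R.apply([0,0,d6]);return p,R*E('z',s6*q[5]+c6)
try: PK=np.load('pk.npy')
except Exception: PK=None
def ik(p,R,q0):
    f=lambda q:np.r_[(fk(q,PK)[0]-p)*5,(fk(q,PK)[1].inv()*R).as_rotvec()]
    r=least_squares(f,np.clip(q0,LO+1e-3,HI-1e-3),bounds=(LO,HI));return r.x,np.abs(r.fun).max()
E
python3 - <<'E'
from kin import *
D=[([-1.24543,.131028,1.48905,0,1.52299,-.0854],(.23946,-.54966,.21779),(-3.0741,-.64038,.0003)),
([-.0923,.2898,1.3408,.0006,1.5117,-.0419],(.6559,-.0091,.1998),(-2.276,-2.164,0)),
([-0.1093,-0.2391,1.7945,-0.0001,1.5736,-0.0551],(.4744,-.0006,.2462),(2.274,2.154,.013)),
([0.5619,-0.2952,1.8629,0.0433,1.2354,1.4596],(.4481,.3609,.2556),(-2.822,-.976,-.483)),
([0.4834,-0.8922,2.4967,0.2068,0.7064,1.2957],(.4332,.342,.2202),(-2.499,-.856,-1.129))]
best=None
for s4 in(1,-1):
  for s6 in(1,-1):
    def f(P):
        P=np.r_[P[:7],s4,s6,P[7]];o=[]
        for q,p,r in D:
            a,R=fk(q,P);o+=[(a-p)*5,(R.inv()*Rn.from_rotvec(r)).as_rotvec()]
        return np.concatenate(o)
    for c in(-1.57,1.57):
        r=least_squares(f,[.05,.05,.3,.36,0,.45,.3,c])
        if best is None or r.cost<best[0]:best=(r.cost,np.r_[r.x[:7],s4,s6,r.x[7]],np.abs(r.fun).max())
print(best);np.save('pk.npy',best[1])
E
```

```text
(np.float64(2.2563459835376764e-07), array([2.86331697e-04, 5.11977785e-02, 3.17104917e-01, 3.68956482e-01,
       6.07297381e-02, 5.53105100e-01, 3.77205097e-01, 1.00000000e+00,
       1.00000000e+00, 1.57075872e+00]), np.float64(0.0003917791411535249))
```

```bash
cat > cand.py <<'E'
from kin import *
TIP=np.array([[.5253,.4271,.1889],[.5352,.3572,.1869],[.4519,.4199,.1884],[.4635,.349,.1907]])
AZ=np.radians([65,-25,155,-115]);T=np.radians(17)
DIR=np.c_[np.sin(T)*np.cos(AZ),np.sin(T)*np.sin(AZ),np.full(4,np.cos(T))]
def segd(pts,tip,d,L=.195):
    k=np.clip((tip-pts)@d,0,L);return np.linalg.norm(pts-(tip-k[:,None]*d),axis=1)
def clear(p,R,others,o=.04):
    M=R.as_matrix();x,y,z=M.T;b=np.linspace(0,.08,9)[:,None]
    fin=np.vstack([p+s*y*(o/2+.009)-z*b for s in(1,-1)])
    bod=np.vstack([p-z*w+y*v+x*u for w in(.084,.12) for v in np.linspace(-.094,.094,9) for u in(-.037,0,.037)])
    m=1.
    for i in others:m=min(m,segd(fin,TIP[i],DIR[i]).min()-.018,segd(bod,TIP[i],DIR[i]).min()-.01)
    zb=bod[:,2].min()
    return m,zb
E
cat > srch.py <<'E'
from cand import *
import sys
rem=[int(i) for i in sys.argv[1]]
for i in rem:
    g=TIP[i]-.040*DIR[i];res=[]
    for az in range(-180,180,15):
        for e in (25,30,35,40,45,50,55):
            R=tool(az,e,DIR[i]);z=R.as_matrix()[:,2];phi=np.degrees(np.arccos(z@DIR[i]))
            if phi>128 or phi<75:continue
            p=g+.014*z;m,zb=clear(p,R,[k for k in rem if k!=i])
            if m<.004 or zb<.115:continue
            m2,_=clear(p-.05*z,R,[k for k in rem if k!=i])
            for h in(0,1):
                Rh=R*E('z',np.pi*h)
                for q0 in([.5,-.1,1.7,0,1.2,0],[.5,-.1,1.7,1.5,1.2,0],[.5,-.1,1.7,-1.2,1.2,0],[.5,-.1,1.9,3,.8,0]):
                    q,er=ik(p,Rh,np.array(q0))
                    if er<2e-3:
                        q2,e2=ik(p-.05*z,Rh,q);q3,e3=ik(p+.13*DIR[i],Rh,q)
                        if max(e2,e3)<2e-3 and abs(q2-q).max()<1 and abs(q3-q).max()<1.2:res.append((abs(phi-90),phi,az,e,h,m,m2,zb,q))
    res.sort(key=lambda r:r[0]-300*min(r[5],.02))
    print('candle',i,len(res))
    for r in res[:5]:print(' phi %.0f az %d e %d h %d clr %.3f %.3f body %.3f'%r[1:8],r[8].round(2))
E
time python3 srch.py 0123
```

```text
candle 0 28
 phi 120 az -15 e 35 h 1 clr 0.006 0.004 body 0.137 [ 1.04  0.23  1.83 -1.1   1.08 -0.05]
 phi 120 az -15 e 35 h 1 clr 0.006 0.004 body 0.137 [ 1.04  0.23  1.83 -1.1   1.08 -0.05]
 phi 120 az -15 e 35 h 1 clr 0.006 0.004 body 0.137 [ 1.04  0.23  1.83 -1.1   1.08 -0.05]
 phi 121 az 105 e 45 h 0 clr 0.005 0.014 body 0.160 [ 0.2   0.32  1.63  0.81  1.35 -0.09]
 phi 121 az 105 e 45 h 0 clr 0.005 0.014 body 0.160 [ 0.2   0.32  1.63  0.81  1.35 -0.09]
candle 1 27
 phi 117 az 75 e 25 h 0 clr 0.009 0.010 body 0.119 [-0.02  0.09  2.13  1.34  1.13 -0.21]
 phi 117 az 75 e 25 h 0 clr 0.009 0.010 body 0.119 [-0.02  0.09  2.13  1.34  1.13 -0.21]
 phi 117 az 75 e 25 h 0 clr 0.009 0.010 body 0.119 [-0.02  0.09  2.13  1.34  1.13 -0.21]
 phi 117 az 75 e 25 h 0 clr 0.009 0.010 body 0.119 [-0.02  0.09  2.13  1.34  1.13 -0.21]
 phi 121 az 90 e 25 h 0 clr 0.011 0.019 body 0.120 [-0.03  0.29  1.89  1.19  1.35 -0.26]
candle 2 28
 phi 121 az -90 e 25 h 0 clr 0.013 0.021 body 0.121 [ 0.96  1.17  0.57 -0.76  2.29 -2.11]
 phi 121 az -90 e 25 h 0 clr 0.013 0.021 body 0.121 [ 0.96  1.17  0.57 -0.76  2.29 -2.11]
 phi 121 az -90 e 25 h 0 clr 0.013 0.021 body 0.121 [ 0.96  1.17  0.57 -0.76  2.29 -2.11]
 phi 121 az -90 e 25 h 1 clr 0.013 0.021 body 0.121 [ 0.96  1.17  0.57 -0.76  2.29  1.03]
 phi 121 az -90 e 25 h 1 clr 0.013 0.021 body 0.121 [ 0.96  1.17  0.57 -0.76  2.29  1.03]
candle 3 62
 phi 117 az -15 e 25 h 0 clr 0.008 0.008 body 0.123 [ 1.14  0.15  2.05 -1.3   1.19 -2.27]
 phi 117 az -15 e 25 h 1 clr 0.008 0.008 body 0.123 [ 1.14  0.15  2.05 -1.3   1.19  0.87]
 phi 117 az -15 e 25 h 1 clr 0.008 0.008 body 0.123 [ 1.14  0.15  2.05 -1.3   1.19  0.87]
 phi 117 az -15 e 25 h 1 clr 0.008 0.008 body 0.123 [ 1.14  0.15  2.05 -1.3   1.19  0.87]
 phi 119 az -60 e 40 h 0 clr 0.005 0.005 body 0.150 [ 0.99  0.53  1.4  -0.76  1.67 -2.29]
real	0m23.183s
user	0m23.702s
sys	0m0.124s
```

```bash
cat > grasp.py <<'E'
from cand import *
import sys
i,az,e,h=[int(v) for v in sys.argv[1:5]]
R=tool(az,e,DIR[i])*E('z',np.pi*h);z=R.as_matrix()[:,2];g=TIP[i]-.040*DIR[i];p=g+.014*z
s=robot.read_state();p0=s['tool_pos']
w=[(p0+[0,0,max(0,.32-p0[2])],None),(p-.11*z+[0,0,.06],R),(p-.06*z,None),(p,None),(p+.15*DIR[i],None)]
q=s['q']
for a,(P,Q) in enumerate(w):
    Q=Q or (Rn.from_rotvec(s['orientation']) if a==0 else R)
    q,er=ik(P,Q,q);print(a,np.round(P,3),q.round(2),'%.4f'%er)
print('candle in tool',R.inv().apply(DIR[i]).round(3),'body/clear',clear(p-.06*z,R,[k for k in range(4) if k!=i]))
plan(w)
E
python3 grasp.py 1 90 25 0
```

```text
0 [0.43  0.341 0.32 ] [ 0.49 -0.89  2.3   0.16  0.92  1.36] 0.0136
1 [0.525 0.275 0.249] [-0.22  0.11  1.86  1.08  1.59 -0.15] 0.0000
2 [0.525 0.32  0.168] [-0.14  0.24  1.9   1.13  1.45 -0.26] 0.0000
3 [0.525 0.375 0.143] [-0.03  0.29  1.89  1.19  1.35 -0.26] 0.0000
4 [0.564 0.356 0.286] [-0.07  0.16  1.74  1.14  1.49 -0.01] 0.0000
candle in tool [ 0.857 -0.    -0.516] body/clear (np.float64(0.02461135552345348), np.float64(0.1453436241551282))
0 [[0.385, -0.002, -0.346], [0.0, 0.0, 0.0]] rows 4
1 [[-0.075, 0.277, 0.18], [0.25, 0.048, -0.066]] rows 4
1 [[-0.115, 0.313, 0.056], [0.25, 0.048, -0.066]] rows 4
2 [[-0.259, 0.085, 0.377], [0.0, 0.0, 0.0]] rows 3
3 [[-0.0, -0.0, 0.3], [0.0, 0.0, 0.0]] rows 3
4 [[0.643, -0.0, -0.387], [0.0, 0.0, 0.0]] rows 5
```

Request:
jog_arm(
  rows=[
    [[0.25,0,-0.22],[0,-0.1,0]],
    [[0.25,0,-0.22],[0,-0.1,0]],
    [[0.25,0,-0.22],[0,-0.1,0]],
  ],
  hand=0.2,
  squeeze=12,
)

```text
t: 7.35
tool_pos: [0.4314, 0.3424, 0.2868]
orientation: [-2.618, -0.899, -0.93]
force: [0.2, 0.6, 2.4]
opening: 0.0384
gripper_force: 0.0
```

```bash
sed -i 's/max(0,.32-p0\[2\])/0/' grasp.py; python3 grasp.py 1 90 25 0
```

```text
0 [0.431 0.342 0.287] [ 0.51 -0.74  2.22  0.12  0.99  1.39] 0.0000
1 [0.525 0.275 0.249] [-0.22  0.11  1.86  1.08  1.59 -0.15] 0.0000
2 [0.525 0.32  0.168] [-0.14  0.24  1.9   1.13  1.45 -0.26] 0.0000
3 [0.525 0.375 0.143] [-0.03  0.29  1.89  1.19  1.35 -0.26] 0.0000
4 [0.564 0.356 0.286] [-0.07  0.16  1.74  1.14  1.49 -0.01] 0.0000
candle in tool [ 0.857 -0.    -0.516] body/clear (np.float64(0.02461135552345348), np.float64(0.1453436241551282))
0 [[0.0, 0.0, 0.0], [0.0, 0.0, 0.0]] rows 1
1 [[0.003, 0.276, 0.123], [0.245, 0.094, -0.085]] rows 4
1 [[-0.045, 0.299, 0.007], [0.245, 0.094, -0.085]] rows 4
2 [[-0.258, 0.085, 0.377], [0.0, 0.0, 0.0]] rows 3
3 [[-0.0, 0.001, 0.3], [0.0, 0.0, 0.0]] rows 3
4 [[0.642, -0.002, -0.387], [0.0, 0.0, 0.0]] rows 4
```

Request:
jog_arm(
  rows=[
    [[0.003,0.276,0.123],[0.245,0.094,-0.085]],
    [[0.003,0.276,0.123],[0.245,0.094,-0.085]],
    [[0.003,0.276,0.123],[0.245,0.094,-0.085]],
    [[0.003,0.276,0.123],[0.245,0.094,-0.085]],
    [[0.003,0.276,0.123],[0.245,0.094,-0.085]],
  ],
)

```text
t: 7.85
tool_pos: [0.4771, 0.3081, 0.2651]
orientation: [-2.154, -1.1, -0.868]
force: [-0.1, 0.2, -1.3]
opening: 0.0374
gripper_force: 0.0
```

Request:
jog_arm(
  rows=[
    [[-0.045,0.3,0.007],[0.245,0.094,-0.085]],
    [[-0.045,0.3,0.007],[0.245,0.094,-0.085]],
    [[-0.045,0.3,0.007],[0.245,0.094,-0.085]],
    [[-0.045,0.3,0.007],[0.245,0.094,-0.085]],
    [[-0.045,0.3,0.007],[0.245,0.094,-0.085]],
  ],
)

```text
t: 8.35
tool_pos: [0.5232, 0.2742, 0.242]
orientation: [-1.696, -1.223, -0.776]
force: [-0.5, 0.5, -0.1]
opening: 0.0376
gripper_force: 0.0
```

```bash
cat > look.py <<'E'
import sys
from cand import *
i=int(sys.argv[1]);s=robot.read_state();print(s['t'],s['q'].round(2),s['tool_pos'].round(4),s['opening'],s['gripper_force'])
c=cam('wrist');im=c['bgr']
for k in range(4):
    for L,col in((0,(0,0,255)),(.04,(0,255,0)),(.08,(255,0,0))):
        u=proj(c,TIP[k]-L*DIR[k])[0].astype(int);cv2.circle(im,tuple(int(v) for v in u),3,col,1)
cv2.imwrite('pics/%s.png'%sys.argv[2],im)
E
python3 look.py 1 g1; python3 grasp.py 1 90 25 0
```

```text
8.35 [-0.23  0.13  1.86  1.08  1.59 -0.15] [0.5232 0.2742 0.242 ] 0.03760267928969372 0.0
0 [0.523 0.275 0.244] [-0.22  0.13  1.87  1.08  1.59 -0.15] 0.0000
1 [0.525 0.275 0.249] [-0.22  0.11  1.86  1.08  1.59 -0.15] 0.0000
2 [0.525 0.32  0.168] [-0.14  0.24  1.9   1.13  1.45 -0.26] 0.0000
3 [0.525 0.375 0.143] [-0.03  0.29  1.89  1.19  1.35 -0.26] 0.0000
4 [0.564 0.356 0.286] [-0.07  0.16  1.74  1.14  1.49 -0.01] 0.0000
candle in tool [ 0.857 -0.    -0.516] body/clear (np.float64(0.02461135552345348), np.float64(0.1453436241551282))
0 [[0.0, 0.0, 0.0], [0.0, 0.0, 0.0]] rows 1
1 [[0.027, -0.002, -0.011], [-0.003, -0.001, -0.006]] rows 2
2 [[-0.259, 0.084, 0.377], [0.0, 0.0, 0.0]] rows 3
3 [[0.0, -0.0, 0.3], [0.0, 0.0, 0.0]] rows 3
4 [[0.642, 0.0, -0.387], [0.0, 0.0, 0.0]] rows 4
```

View pics/g1.png

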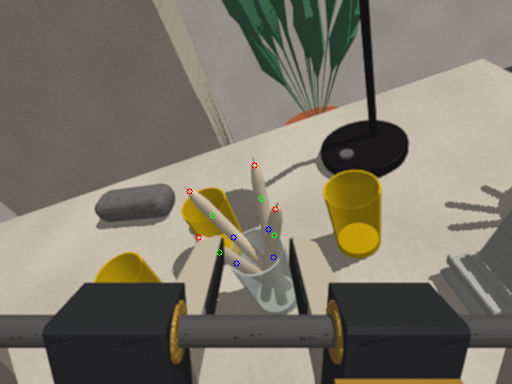

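The wrist picture with the measured points drawn: all four candles lie under their marks; the wanted one (wick at (276,208)) is centred between the open fingers. Closing in.

Request:
jog_arm(
  rows=[
    [[-0.232,0.082,0.366],[0,0,-0.006]],
    [[-0.232,0.082,0.366],[0,0,-0.006]],
    [[-0.232,0.082,0.366],[0,0,-0.006]],
  ],
)

```text
t: 8.7
tool_pos: [0.521, 0.3237, 0.1682]
orientation: [-1.693, -1.24, -0.782]
force: [-0.7, -0.1, -0.2]
opening: 0.037
gripper_force: 0.0
```

Request:
jog_arm(
  rows=[
    [[0,0,0.1],[0,0,0]],
    [[0,0,0.2],[0,0,0]],
    [[0,0,0.3],[0,0,0]],
    [[0,0,0.3],[0,0,0]],
  ],
)

```text
t: 9.1
tool_pos: [0.524, 0.3775, 0.1482]
orientation: [-1.691, -1.244, -0.791]
force: [-0.2, -0.2, 0.4]
opening: 0.0371
gripper_force: 0.0
```

```bash
python3 look.py 1 g2; python3 grasp.py 1 90 25 0 | grep "^3"
```

```text
9.1 [-0.03  0.28  1.89  1.19  1.35 -0.26] [0.524  0.3775 0.1482] 0.03705119539934983 0.0
3 [0.525 0.375 0.143] [-0.03  0.29  1.89  1.19  1.35 -0.26] 0.0000
3 [[-0.001, -0.0, 0.3], [0.0, 0.0, 0.0]] rows 3
```

View pics/g2.png

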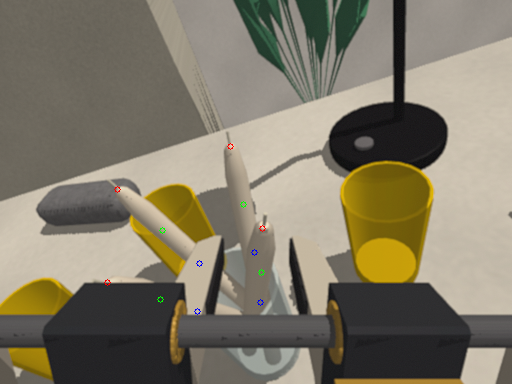

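The wanted candle (wick (263,225)) stands centred between the pads. Grip and draw up along its axis.

Request:
jog_arm(
  rows=[
    [[0,0,0],[0,0,0]],
    [[0,0,0],[0,0,0]],
    [[0,0,0],[0,0,0]],
    [[0,0,0],[0,0,0]],
  ],
  hand=1,
  squeeze=15,
)

```text
t: 9.55
tool_pos: [0.5253, 0.3757, 0.1468]
orientation: [-1.692, -1.241, -0.791]
force: [-1.9, -0.7, 2.7]
opening: 0.0139
gripper_force: 14.9
```

Request:
jog_arm(
  rows=[
    [[0.1,0,-0.06],[0,0,0]],
    [[0.2,0,-0.12],[0,0,0]],
    [[0.32,0,-0.19],[0,0,0]],
    [[0.48,0,-0.29],[0,0,0]],
    [[0.64,0,-0.387],[0,0,0]],
  ],
)

```text
t: 10.05
tool_pos: [0.5638, 0.3568, 0.2901]
orientation: [-1.693, -1.24, -0.789]
force: [0.8, -0.5, -0.1]
opening: 0.0137
gripper_force: 14.7
```

```bash
cat > place.py <<'E'
from cand import *
import sys
# args: candle-in-tool angle phi, wick sign along tool x (+1/-1), target x, wick world y sign, tilt tau, slope
phi,sx,gx,tau,yc,zg=[float(v) for v in sys.argv[1:7]]
# tool near down with x=+y world; candle dir in tool = (sx*sin phi,0,cos phi)
# tilt about tool y so that candle slope = phi-90-tau
R0=down(np.radians(87));R=R0*E('y',sx*np.radians(tau))
cd=R.apply([sx*np.sin(np.radians(phi)),0,np.cos(np.radians(phi))]);z=R.as_matrix()[:,2]
print('candle dir',cd.round(3),'tool z',z.round(3))
# grasp point is 40 mm from wick, 14 mm behind TCP; candle middle 55 mm towards foot
mid=np.array([gx,yc,0]);g=mid+cd*.055;g[2]=zg;p=g+.014*z
print('foot z',(g-cd*.15)[2].round(3),'wick z',(g+cd*.04)[2].round(3),'wick y',(g+cd*.04)[1].round(3),'foot y',(g-cd*.15)[1].round(3),'body min z',clear(p,R,[])[1].round(3))
w=[(p+[0,0,.19],R),(p+[0,0,.05],R),(p,R)]
q=robot.read_state()['q']
for P,Q in w:
    q,er=ik(P,Q,q);print(np.round(P,3),q.round(2),'%.4f'%er)
plan([(P,Q if a==0 else None) for a,(P,Q) in enumerate(w)])
E
python3 place.py 121 1 .62 20 -.008 .06; python3 look.py 1 g3
```

```text
candle dir [0.033 0.628 0.777] tool z [ 0.018  0.342 -0.94 ]
foot z -0.057 wick z 0.091 wick y 0.052 foot y -0.068 body min z 0.113
[0.622 0.031 0.237] [-0.24  0.19  1.43  0.34  1.59 -0.19] 0.0000
[0.622 0.031 0.097] [-0.24  0.3   1.57  0.35  1.36 -0.28] 0.0000
[0.622 0.031 0.047] [-0.24  0.36  1.59  0.36  1.28 -0.31] 0.0000
0 [[-0.398, 0.278, -0.682], [-0.051, -0.246, -0.08]] rows 5
0 [[-0.654, 0.257, -0.454], [-0.051, -0.246, -0.08]] rows 5
1 [[-0.241, -0.0, 0.658], [0.0, 0.0, 0.0]] rows 4
2 [[-0.085, -0.001, 0.234], [0.0, 0.0, 0.0]] rows 2
10.05 [-0.07  0.16  1.74  1.14  1.5  -0.01] [0.5638 0.3568 0.2901] 0.013661030404194594 14.698957800865173
```

View pics/g3.png

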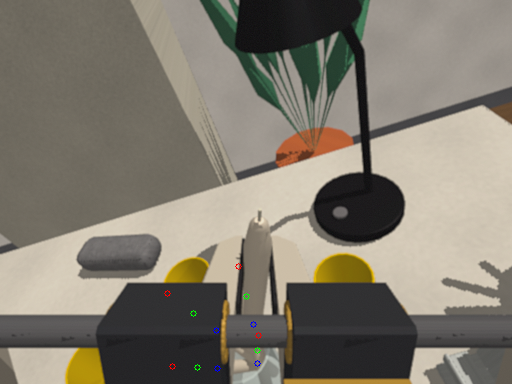

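Candle 1 is out, held with its wick at (260,215). Correct the tilt sign for laying down.

```bash
python3 place.py 121 1 .655 -20 -.008 .054
```

```text
candle dir [0.051 0.98  0.191] tool z [-0.018 -0.342 -0.94 ]
foot z 0.025 wick z 0.062 wick y 0.085 foot y -0.101 body min z 0.107
[0.658 0.041 0.231] [ 0.18  0.37  1.23 -0.34  1.62  0.22] 0.0000
[0.658 0.041 0.091] [ 0.18  0.46  1.37 -0.34  1.4   0.3 ] 0.0000
[0.658 0.041 0.041] [ 0.18  0.52  1.39 -0.35  1.33  0.33] 0.0000
0 [[-0.263, 0.24, -0.429], [-0.051, -0.312, -0.041]] rows 5
0 [[-0.445, 0.244, -0.232], [-0.051, -0.312, -0.041]] rows 5
0 [[-0.512, 0.221, 0.026], [-0.051, -0.312, -0.041]] rows 5
1 [[0.239, -0.0, 0.658], [0.0, 0.0, 0.0]] rows 4
2 [[0.086, -0.0, 0.235], [0.0, 0.0, 0.0]] rows 3
```

Request:
jog_arm(
  rows=[
    [[-0.263,0.24,-0.43],[-0.051,-0.312,-0.041]],
    [[-0.263,0.24,-0.43],[-0.051,-0.312,-0.041]],
    [[-0.263,0.24,-0.43],[-0.051,-0.312,-0.041]],
    [[-0.263,0.24,-0.43],[-0.051,-0.312,-0.041]],
    [[-0.263,0.24,-0.43],[-0.051,-0.312,-0.041]],
  ],
)

```text
t: 10.6
tool_pos: [0.5947, 0.2527, 0.269]
orientation: [-1.992, -1.619, -0.48]
force: [-0.3, -0.2, -0.2]
opening: 0.0134
gripper_force: 14.9
```

Request:
jog_arm(
  rows=[
    [[-0.445,0.244,-0.23],[-0.051,-0.312,-0.041]],
    [[-0.445,0.244,-0.23],[-0.051,-0.312,-0.041]],
    [[-0.445,0.244,-0.23],[-0.051,-0.312,-0.041]],
    [[-0.445,0.244,-0.23],[-0.051,-0.312,-0.041]],
    [[-0.445,0.244,-0.23],[-0.051,-0.312,-0.041]],
  ],
)

```text
t: 11.1
tool_pos: [0.623, 0.1488, 0.2429]
orientation: [-2.24, -1.978, -0.071]
force: [-0.2, 0.1, -0.5]
opening: 0.0136
gripper_force: 14.9
```

Request:
jog_arm(
  rows=[
    [[-0.512,0.22,0.026],[-0.051,-0.312,-0.041]],
    [[-0.512,0.22,0.026],[-0.051,-0.312,-0.041]],
    [[-0.512,0.22,0.026],[-0.051,-0.312,-0.041]],
    [[-0.512,0.22,0.026],[-0.051,-0.312,-0.041]],
    [[-0.512,0.22,0.026],[-0.051,-0.312,-0.041]],
  ],
)

```text
t: 11.6
tool_pos: [0.6518, 0.0432, 0.218]
orientation: [2.086, 1.995, -0.384]
force: [0.6, 0.5, -0.1]
opening: 0.0136
gripper_force: 14.9
```

```bash
python3 place.py 121 1 .655 -20 -.008 .054|tail -3; python3 look.py 1 g4
python3 - <<'E'
from h import *
t=cam('top');s=cam('scene');a=cv2.imread('pics/g4.png')
cv2.imwrite('pics/g4.png',np.hstack([cv2.resize(t['bgr'][90:240,200:340],(358,384)),cv2.resize(a,(400,300),).copy() if 0 else a[:,56:456]]))
E
```

```text
0 [[-0.03, 0.028, -0.058], [-0.008, 0.001, 0.006]] rows 2
1 [[0.239, 0.001, 0.658], [0.0, 0.0, 0.0]] rows 4
2 [[0.085, -0.0, 0.235], [0.0, 0.0, 0.0]] rows 2
11.6 [ 0.18  0.37  1.25 -0.34  1.61  0.23] [0.6518 0.0432 0.218 ] 0.013613130593170689 14.874036759138107
```

View pics/g4.png

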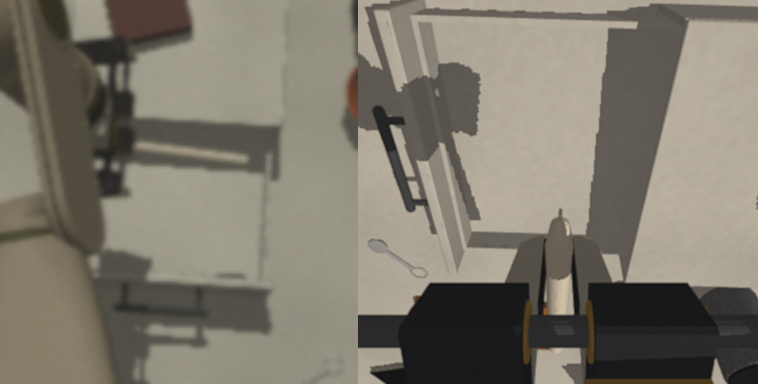

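The candle hangs nearly level over the drawer (top crop (135–250,150)); drawer interior is free. Lower and release.

Request:
jog_arm(
  rows=[
    [[0.15,-0.03,0.3],[-0.008,0,0.006]],
    [[0.209,-0.03,0.6],[-0.008,0,0.006]],
    [[0.209,-0.03,0.6],[-0.008,0,0.006]],
    [[0.209,-0.03,0.6],[-0.008,0,0.006]],
  ],
)

```text
t: 12.15
tool_pos: [0.6424, 0.0387, 0.0888]
orientation: [2.091, 1.979, -0.374]
force: [-1.1, 0.0, -0.8]
opening: 0.0134
gripper_force: 14.9
```

Request:
jog_arm(
  rows=[
    [[0.04,0,0.12],[0,0,0]],
    [[0.085,0,0.235],[0,0,0]],
    [[0.085,0,0.235],[0,0,0]],
    [[0.085,0,0.235],[0,0,0]],
  ],
)

```text
t: 12.55
tool_pos: [0.6478, 0.04, 0.0466]
orientation: [2.087, 1.974, -0.362]
force: [-1.1, 0.2, 0.4]
opening: 0.0135
gripper_force: 14.9
```

Request:
jog_arm(
  rows=[
    [[0.015,0,0.045],[0,0,0]],
    [[0.015,0,0.045],[0,0,0]],
    [[0.015,0,0.045],[0,0,0]],
  ],
)

```text
t: 12.85
tool_pos: [0.6473, 0.04, 0.0358]
orientation: [2.086, 1.975, -0.363]
force: [0.0, 0.3, 1.6]
opening: 0.0138
gripper_force: 14.9
```

Request:
jog_arm(
  rows=[
    [[0,0,0],[0,0,0]],
    [[0,0,0],[0,0,0]],
    [[0,0,0],[0,0,0]],
    [[0,0,0],[0,0,0]],
  ],
  hand=0.2,
)

```text
t: 13.25
tool_pos: [0.6469, 0.04, 0.0351]
orientation: [2.086, 1.976, -0.364]
force: [0.5, -0.0, -0.5]
opening: 0.0364
gripper_force: 0.0
```

Request:
jog_arm(
  rows=[
    [[-0.07,0,-0.2],[0,0,0]],
    [[-0.17,0,-0.47],[0,0,0]],
    [[-0.25,0,-0.7],[0,0,0]],
    [[-0.36,0,-1.0],[0,0,0]],
    [[-0.36,0,-1.0],[0,0,0]],
  ],
)

```text
t: 13.75
tool_pos: [0.6477, 0.0415, 0.2548]
orientation: [2.085, 1.971, -0.353]
force: [-0.1, -0.4, 1.3]
opening: 0.0372
gripper_force: 0.0
```

```bash
python3 srch.py 023
python3 - <<'E'
from h import *
t=cam('top');w=cam('wrist');import pickle
print(robot.read_state()['tool_pos'],robot.read_state()['t'])
cv2.imwrite('pics/p1.png',np.hstack([cv2.resize(t['bgr'][90:240,120:340],(400,273)),cv2.resize(w['bgr'],(364,273))]))
E
```

```text
candle 0 80
 phi 105 az 120 e 25 h 0 clr 0.007 0.031 body 0.127 [ 0.12  0.67  1.37  1.    1.7  -0.35]
 phi 105 az 120 e 25 h 0 clr 0.007 0.031 body 0.127 [ 0.12  0.67  1.37  1.    1.7  -0.35]
 phi 105 az 120 e 25 h 0 clr 0.007 0.031 body 0.127 [ 0.12  0.67  1.37  1.    1.7  -0.35]
 phi 105 az 120 e 25 h 0 clr 0.007 0.031 body 0.127 [ 0.12  0.67  1.37  1.    1.7  -0.35]
 phi 108 az 135 e 25 h 0 clr 0.009 0.041 body 0.123 [ 0.17  0.86  1.08  0.91  1.91 -0.33]
candle 2 40
 phi 121 az -90 e 25 h 0 clr 0.013 0.021 body 0.121 [ 0.96  1.17  0.57 -0.76  2.29 -2.11]
 phi 121 az -90 e 25 h 0 clr 0.013 0.021 body 0.121 [ 0.96  1.17  0.57 -0.76  2.29 -2.11]
 phi 121 az -90 e 25 h 0 clr 0.013 0.021 body 0.121 [ 0.96  1.17  0.57 -0.76  2.29 -2.11]
 phi 121 az -90 e 25 h 1 clr 0.013 0.021 body 0.121 [ 0.96  1.17  0.57 -0.76  2.29  1.03]
 phi 121 az -90 e 25 h 1 clr 0.013 0.021 body 0.121 [ 0.96  1.17  0.57 -0.76  2.29  1.03]
candle 3 134
 phi 111 az 165 e 25 h 0 clr 0.007 0.029 body 0.124 [ 0.27  1.02  0.82  0.65  2.26 -1.19]
 phi 111 az 165 e 25 h 0 clr 0.007 0.029 body 0.124 [ 0.27  1.02  0.82  0.65  2.26 -1.19]
 phi 111 az 165 e 25 h 0 clr 0.007 0.029 body 0.124 [ 0.27  1.02  0.82  0.65  2.26 -1.19]
 phi 111 az 165 e 25 h 0 clr 0.007 0.029 body 0.124 [ 0.27  1.02  0.82  0.65  2.26 -1.19]
 phi 111 az 165 e 25 h 1 clr 0.007 0.029 body 0.124 [0.27 1.02 0.82 0.65 2.26 1.95]
[0.64789221 0.04158052 0.25354873] 13.85
```

View pics/p1.png

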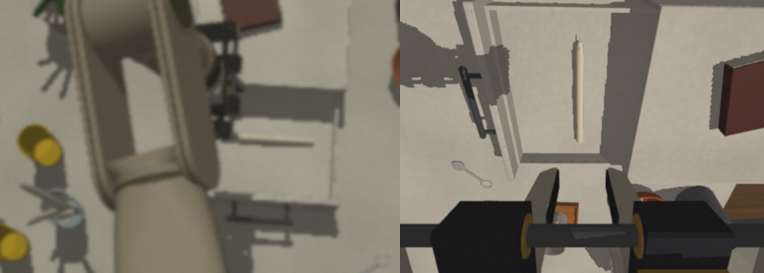

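Candle 1 lies flat in the drawer (wrist part (578,40–140)), spoon untouched. I check numerically, from the top camera, whether the others moved.

```bash
python3 - <<'E'
from cand import *
t=cam('top');a=cv2.resize(t['bgr'][175:265,115:215],(400,360),interpolation=cv2.INTER_CUBIC)
b=cv2.imread('pics/crop1.png')[:360,:400]
d=cv2.blur(cv2.absdiff(a,b).max(2),(5,5))
n,l,st,ce=cv2.connectedComponentsWithStats((d>22).astype(np.uint8))
for s,c in zip(st[1:],ce[1:]):
    if s[4]>30:print(s,c.round(0))
print(((proj(t,TIP)-[115,175])*4).round(0).tolist(),((proj(t,TIP-.08*DIR)-[115,175])*4).round(0).tolist())
E
python3 grasp.py 0 120 25 0
python3 - <<'E'
from cand import *
# other options for candle 0 with larger clearance
for az in (90,100,110,120,130):
  for e in (25,35,45):
    R=tool(az,e,DIR[0]);z=R.as_matrix()[:,2];p=TIP[0]-.04*DIR[0]+.014*z
    print(az,e,np.degrees(np.arccos(z@DIR[0])).round(0),[np.round(clear(p-k*z,R,[2,3]),3).tolist() for k in(0,.05)])
E
```

```text
[  215     0   185   360 30349] [308. 112.]
[ 72  59  23  15 211] [84. 65.]
[ 67  70  34  20 165] [83. 80.]
[156  71  19  19 256] [166.  80.]
[166 100  11   9  76] [171. 104.]
[130 117  12   8  77] [135. 121.]
[165 118  15  12 139] [173. 123.]
[159 131   8   6  37] [162. 133.]
[162 138  21  18 281] [173. 146.]
[211 200  13  20 209] [217. 210.]
[ 294  201   80   96 4780] [334. 248.]
[131 218   8  16  92] [135. 226.]
[205 231  33  60 606] [223. 262.]
[ 188  234   43   72 1031] [209. 268.]
[145 240   7   7  38] [148. 243.]
[140 260   9  11  75] [144. 265.]
[[68.0, 57.0], [155.0, 45.0], [72.0, 147.0], [161.0, 132.0]] [[119.0, 85.0], [165.0, 87.0], [112.0, 135.0], [159.0, 134.0]]
0 [0.647 0.041 0.25 ] [ 0.18  0.32  1.25 -0.34  1.64  0.23] 0.0000
1 [0.564 0.341 0.251] [-0.01  0.63  1.21  0.98  1.91 -0.24] 0.0000
2 [0.541 0.38  0.17 ] [ 0.05  0.68  1.3   0.97  1.79 -0.33] 0.0000
3 [0.514 0.427 0.145] [ 0.12  0.67  1.37  1.    1.7  -0.35] 0.0000
4 [0.533 0.467 0.288] [ 0.17  0.56  1.23  1.05  1.79 -0.11] 0.0000
candle in tool [ 0.968  0.    -0.252] body/clear (np.float64(-0.00713978812821015
[... 380 characters left out ...]
0, 0.0]] rows 4
90 25 99.0 [[0.001, 0.136], [0.009, 0.157]]
90 35 109.0 [[0.004, 0.151], [0.012, 0.179]]
90 45 119.0 [[-0.003, 0.165], [0.019, 0.2]]
100 25 101.0 [[-0.007, 0.133], [0.019, 0.154]]
100 35 111.0 [[0.002, 0.147], [0.021, 0.176]]
100 45 120.0 [[0.004, 0.162], [0.025, 0.197]]
110 25 103.0 [[0.005, 0.129], [0.026, 0.151]]
110 35 112.0 [[0.006, 0.144], [0.028, 0.173]]
110 45 122.0 [[0.007, 0.159], [0.031, 0.194]]
120 25 105.0 [[0.007, 0.127], [0.031, 0.148]]
120 35 114.0 [[0.007, 0.141], [0.032, 0.17]]
120 45 124.0 [[0.006, 0.156], [0.034, 0.191]]
130 25 107.0 [[0.008, 0.124], [0.037, 0.146]]
130 35 117.0 [[0.007, 0.139], [0.037, 0.168]]
130 45 126.0 [[0.007, 0.154], [0.038, 0.189]]
```

Run:
```python
from cand import *
import pickle
for f in('w2.pkl','w3.pkl'):
    c=pickle.load(open(f,'rb'));im=c['frame'].astype(int)
    for i in range(4):
        for L in(.03,.06):
            u,v=proj(c,TIP[i]-L*DIR[i])[0].round().astype(int);print(f,i,L,im[v,u],end=' ')
    for i in range(4):
        u,v=proj(c,TIP[i]-.03*DIR[i]+np.cross(DIR[i],[0,0,1])*.09)[0].round().astype(int);print('side',im[v,u])
hsv=cv2.cvtColor(c['bgr'],cv2.COLOR_BGR2HSV)
```

```text
w2.pkl 0 0.03 [92 85 75] w2.pkl 0 0.06 [91 85 75] w2.pkl 1 0.03 [91 85 74] w2.pkl 1 0.06 [90 82 74] w2.pkl 2 0.03 [151 138 121] w2.pkl 2 0.06 [144 132 116] w2.pkl 3 0.03 [154 142 124] w2.pkl 3 0.06 [145 134 117] side [89 85 77]
side [165 156 142]
side [163 154 141]
side [88 84 78]
w3.pkl 0 0.03 [109 100  87] w3.pkl 0 0.06 [108 101  89] w3.pkl 1 0.03 [108 100  88] w3.pkl 1 0.06 [108  99  87] w3.pkl 2 0.03 [105  97  85] w3.pkl 2 0.06 [105  97  86] w3.pkl 3 0.03 [103  95  83] w3.pkl 3 0.06 [102  94  84] side [100  81  10]
side [187 178 162]
side [178 169 155]
side [134 139 133]
```

```bash
cat > meas.py <<'E'
from cand import *
def line(c,i,L=.06,w=16):
    im=cv2.GaussianBlur(c['frame'],(3,3),0).astype(float);r=im[...,2]/np.maximum(im[...,0],1)
    m=((r>.74)&(r<.838)&(im[...,0]>60)).astype(np.uint8)
    a,b=proj(c,np.array([TIP[i]+.012*DIR[i],TIP[i]-L*DIR[i]]));k=np.zeros_like(m)
    cv2.line(k,tuple(int(v) for v in a.round()),tuple(int(v) for v in b.round()),1,2*w)
    m=cv2.morphologyEx(m&k,cv2.MORPH_OPEN,np.ones((3,3),np.uint8))
    n,l,st,ce=cv2.connectedComponentsWithStats(m)
    if n<2:return None
    j=1+np.argmax(st[1:,4]);P=np.argwhere(l==j)[:,::-1].astype(float)
    vx,vy,x0,y0=cv2.fitLine(P.astype(np.float32),cv2.DIST_HUBER,0,.01,.01).ravel();d=np.array([vx,vy])
    d*=np.sign(d@(a-b));s=(P-[x0,y0])@d;tip=np.array([x0,y0])+d*np.percentile(s,99.5)
    return tip,d,st[j,4],np.std((P-[x0,y0])@[-d[1],d[0]])
def meas(i,cams):
    N=[];T=[]
    for c in cams:
        r=line(c,i)
        if r is None:continue
        tip,d,n,sd=r;e=proj(c,TIP[i])[0]
        print(' view: tip',tip.round(1),'pred',e.round(1),'n',n,'sd',sd.round(1))
        N.append(np.cross(ray(c,tip)[1],ray(c,tip-60*d)[1]));T.append((c,tip))
    X,err=tri(*T);N=np.array([n/np.linalg.norm(n) for n in N])
    dd=np.linalg.svd(N)[2][-1];dd*=np.sign(dd[2])
    print(i,'tip',X.round(4),'old',TIP[i],'err',np.round(err,4),'dir',dd.round(3),'tilt %.1f az %.0f'%(np.degrees(np.arccos(dd[2])),np.degrees(np.arctan2(dd[1],dd[0]))))
    return X,dd
E
python3 - <<'E'
from meas import *
import pickle
C=[pickle.load(open(f,'rb')) for f in('w2.pkl','w3.pkl')]
for i in range(4):meas(i,C)
R=tool(120,35,DIR[0]);z=R.as_matrix()[:,2];p=TIP[0]-.04*DIR[0]+.014*z
plan([(p-.13*z+[0,0,.03],R)])
E
```

```text
view: tip [250.  107.5] pred [251.9 110.6] n 711 sd 3.9
 view: tip [242.7 125.5] pred [244.3 127.1] n 897 sd 3.7
0 tip [0.5265 0.43   0.188 ] old [0.5253 0.4271 0.1889] err [0. 0.] dir [0.189 0.355 0.915] tilt 23.7 az 62
 view: tip [330.7 152.8] pred [328.5 155.2] n 655 sd 3.7
 view: tip [320.3 158. ] pred [319.2 160.9] n 869 sd 3.7
1 tip [0.5371 0.3574 0.1887] old [0.5352 0.3572 0.1869] err [0.0003 0.0003] dir [ 0.3   -0.145  0.943] tilt 19.5 az -26
 view: tip [200.4 188.1] pred [201.7 188.6] n 580 sd 3.9
 view: tip [191.2 186.7] pred [191.2 188.6] n 773 sd 4.2
2 tip [0.452  0.4202 0.1906] old [0.4519 0.4199 0.1884] err [0.0005 0.0005] dir [-0.3    0.145  0.943] tilt 19.5 az 154
 view: tip [283.  235.5] pred [281.5 232.8] n 564 sd 3.9
 view: tip [288.2 213.1] pred [275.5 228. ] n 861 sd 5.9
3 tip [0.4652 0.3463 0.2134] old [0.4635 0.349  0.1907] err [0.0038 0.0038] dir [-0.131 -0.279  0.951] tilt 17.9 az -115
0 [[0.678, -0.236, -0.242], [0.115, 0.389, -0.114]] rows 5
0 [[0.714, -0.108, 0.231], [0.115, 0.389, -0.114]] rows 5
```

Request:
jog_arm(
  rows=[
    [[0.678,-0.236,-0.24],[0.115,0.389,-0.114]],
    [[0.678,-0.236,-0.24],[0.115,0.389,-0.114]],
    [[0.678,-0.236,-0.24],[0.115,0.389,-0.114]],
    [[0.678,-0.236,-0.24],[0.115,0.389,-0.114]],
    [[0.678,-0.236,-0.24],[0.115,0.389,-0.114]],
  ],
)

```text
t: 14.4
tool_pos: [0.6052, 0.1874, 0.2431]
orientation: [-1.893, -2.075, -0.074]
force: [0.2, -0.6, -0.9]
opening: 0.0369
gripper_force: 0.0
```

Run:
```python
from meas import *
import pickle
c=cam('wrist');pickle.dump(c,open('v1.pkl','wb'));print(proj(c,TIP).round(0).tolist())
R=tool(120,35,DIR[0]);z=R.as_matrix()[:,2];p=TIP[0]-.04*DIR[0]+.014*z
plan([(p-.13*z+[0,0,.03],R)])
```

```text
[[203.0, -92.0], [206.0, 4.0], [115.0, -78.0], [118.0, 11.0]]
0 [[0.732, -0.103, 0.206], [0.109, 0.385, -0.119]] rows 5
```

Request:
jog_arm(
  rows=[
    [[0.732,-0.103,0.2],[0.109,0.385,-0.119]],
    [[0.732,-0.103,0.2],[0.109,0.385,-0.119]],
    [[0.732,-0.103,0.2],[0.109,0.385,-0.119]],
    [[0.732,-0.103,0.2],[0.109,0.385,-0.119]],
    [[0.732,-0.103,0.2],[0.109,0.385,-0.119]],
  ],
)

```text
t: 14.95
tool_pos: [0.5665, 0.3362, 0.2465]
orientation: [-1.352, -1.756, -0.434]
force: [0.5, -0.7, -0.6]
opening: 0.0373
gripper_force: 0.0
```

Run:
```python
from meas import *
import pickle
c=cam('wrist');t=cam('top');pickle.dump(c,open('v2.pkl','wb'));print(robot.read_state()['tool_pos'])
for i in(0,2,3):
    try:meas(i,[c,t])
    except Exception as e:print(e)
```

```text
[0.5671153  0.33507109 0.24598995]
 view: tip [264. 174.] pred [264.4 180.4] n 793 sd 3.4
 view: tip [151. 206.] pred [131.9 189.2] n 20 sd 1.0
0 tip [0.4981 0.4021 0.176 ] old [0.5253 0.4271 0.1889] err [0.0422 0.0422] dir [ 0.378 -0.639  0.67 ] tilt 47.9 az -59
 view: tip [193.  175.6] pred [193.4 175.2] n 795 sd 3.6
 view: tip [152.  202.1] pred [133.1 211.8] n 31 sd 1.5
2 tip [0.4842 0.3685 0.2316] old [0.4519 0.4199 0.1884] err [0.0202 0.0202] dir [ 0.054 -0.116  0.992] tilt 7.3 az -65
 view: tip [168. 254.] pred [166.4 238.8] n 1003 sd 7.1
 view: tip [158. 205.] pred [155.2 207.9] n 39 sd 1.5
3 tip [0.4726 0.3385 0.191 ] old [0.4635 0.349  0.1907] err [0.0017 0.0017] dir [-0.141 -0.469  0.872] tilt 29.3 az -107
```

```bash
python3 grasp.py 0 120 35 0 | tail -5
```

```text
0 [[0.0, 0.0, 0.0], [0.0, 0.0, 0.0]] rows 1
1 [[0.12, -0.032, 0.005], [-0.001, 0.004, -0.003]] rows 2
2 [[-0.237, 0.065, 0.422], [0.0, 0.0, 0.0]] rows 3
3 [[-0.0, -0.0, 0.3], [0.0, 0.0, 0.0]] rows 3
4 [[0.684, -0.0, -0.308], [0.0, 0.0, 0.0]] rows 5
```

Request:
jog_arm(
  rows=[
    [[-0.117,0.033,0.427],[0,0.004,0]],
    [[-0.117,0.033,0.427],[0,0.004,0]],
    [[-0.117,0.033,0.427],[0,0.004,0]],
    [[-0.117,0.033,0.427],[0,0.004,0]],
  ],
)

```text
t: 15.45
tool_pos: [0.5402, 0.3845, 0.1814]
orientation: [-1.352, -1.761, -0.44]
force: [1.3, 0.9, 0.7]
opening: 0.0369
gripper_force: 0.0
```

```bash
python3 - <<'E'
from meas import *
import pickle
c=cam('wrist');v=pickle.load(open('v2.pkl','rb'));pickle.dump(c,open('v3.pkl','wb'));print(robot.read_state()['tool_pos'])
for i in(0,2,3):
    try:X,d=meas(i,[c,v])
    except Exception as e:print(e)
s=robot.read_state();M=Rn.from_rotvec(s['orientation'])
print('tip in tool (mm)',(M.inv().apply(TIP[0]-s['tool_pos'])*1e3).round(1),'pads line y=0 px',proj(c,s['tool_pos']+M.as_matrix()[:,2]*.05-.014*M.as_matrix()[:,2]).round(0), 'pred grasp px',proj(c,TIP[0]-.04*DIR[0]).round(0))
E
python3 grasp.py 0 120 35 0 | tail -2
```

```text
[0.54157048 0.38413257 0.18284544]
 view: tip [255.4 172. ] pred [256.2 181.8] n 1403 sd 4.8
 view: tip [264. 174.] pred [264.4 180.4] n 793 sd 3.4
0 tip [0.5279 0.4258 0.2005] old [0.5253 0.4271 0.1889] err [0.0002 0.0002] dir [0.186 0.162 0.969] tilt 14.3 az 41
 view: tip [158.1 174.4] pred [159.4 174.1] n 1444 sd 5.0
 view: tip [193.  175.6] pred [193.4 175.2] n 795 sd 3.6
2 tip [0.4549 0.4168 0.1923] old [0.4519 0.4199 0.1884] err [0.0001 0.0001] dir [-0.212  0.081  0.974] tilt 13.1 az 159
 view: tip [117.7 280. ] pred [113.  266.3] n 542 sd 3.9
 view: tip [168. 254.] pred [166.4 238.8] n 1003 sd 7.1
3 tip [0.4533 0.3453 0.1666] old [0.4635 0.349  0.1907] err [0.0018 0.0018] dir [-0.866 -0.387  0.316] tilt 71.6 az -156
tip in tool (mm) [31.9 -1.  33.6] pads line y=0 px [[258. 227.]] pred grasp px [[256. 225.]]
3 [[-0.0, 0.0, 0.3], [0.0, 0.0, 0.0]] rows 3
4 [[0.684, 0.0, -0.309], [0.0, 0.0, 0.0]] rows 5
```

Request:
jog_arm(
  rows=[
    [[0,0,0.1],[0,0,0]],
    [[0,0,0.2],[0,0,0]],
    [[0,0,0.3],[0,0,0]],
    [[0,0,0.3],[0,0,0]],
  ],
)

```text
t: 15.9
tool_pos: [0.5165, 0.4271, 0.1476]
orientation: [-1.352, -1.761, -0.443]
force: [-0.7, -0.4, -0.7]
opening: 0.0373
gripper_force: 0.0
```

Request:
jog_arm(
  rows=[
    [[0,0,0],[0,0,0]],
    [[0,0,0],[0,0,0]],
    [[0,0,0],[0,0,0]],
    [[0,0,0],[0,0,0]],
  ],
  hand=1,
  squeeze=15,
)

```text
t: 16.3
tool_pos: [0.5176, 0.426, 0.148]
orientation: [-1.352, -1.76, -0.444]
force: [-0.5, 0.7, 2.0]
opening: 0.0141
gripper_force: 14.7
```

Run:
```python
from meas import *
c=cam('wrist');print(line(c,0),proj(c,TIP[0]));print(robot.read_state()['tool_pos'],robot.read_state()['opening'])
```

```text
(array([263.02825537, 201.69796292]), array([ 0.12350956, -0.99234337], dtype=float32), np.int32(2110), np.float64(6.209072028062699)) [[254.01958262 213.78829691]]
[0.51734871 0.42620687 0.14788783] 0.014216938985856596
```

Request:
jog_arm(
  rows=[
    [[0.1,0,-0.045],[0,0,0]],
    [[0.2,0,-0.09],[0,0,0]],
    [[0.32,0,-0.144],[0,0,0]],
    [[0.5,0,-0.225],[0,0,0]],
    [[0.684,0,-0.308],[0,0,0]],
  ],
)

```text
t: 16.85
tool_pos: [0.5345, 0.4663, 0.2912]
orientation: [-1.353, -1.758, -0.442]
force: [0.4, 0.4, 0.5]
opening: 0.0133
gripper_force: 14.7
```

```bash
python3 place.py 114 1 .605 -15 -.004 .052
python3 - <<'E'
from meas import *
TIP[0]+=.15*DIR[0]
c=cam('wrist');print(line(c,0),proj(c,TIP[0]))
E
```

```text
candle dir [0.052 0.986 0.156] tool z [-0.014 -0.258 -0.966]
foot z 0.029 wick z 0.058 wick y 0.09 foot y -0.098 body min z 0.11
[0.608 0.047 0.228] [ 0.15  0.21  1.4  -0.26  1.58  0.21] 0.0000
[0.608 0.047 0.088] [ 0.15  0.31  1.54 -0.26  1.34  0.27] 0.0000
[0.608 0.047 0.038] [ 0.15  0.37  1.57 -0.27  1.26  0.29] 0.0000
0 [[-0.516, -0.113, -0.485], [-0.076, -0.241, 0.073]] rows 4
0 [[-0.667, 0.002, -0.265], [-0.076, -0.241, 0.073]] rows 4
0 [[-0.711, 0.098, 0.005], [-0.076, -0.241, 0.073]] rows 4
1 [[0.181, -0.001, 0.676], [0.0, 0.0, 0.0]] rows 4
2 [[0.065, 0.0, 0.242], [0.0, 0.0, 0.0]] rows 3
(array([259.1529573 , 202.12315307]), array([ 0.0506583 , -0.99871606], dtype=float32), np.int32(2256), np.float64(6.713316580541669)) [[256.42155838 215.05832059]]
```

Request:
jog_arm(
  rows=[
    [[-0.5,-0.113,-0.5],[-0.076,-0.241,0.073]],
    [[-0.5,-0.113,-0.5],[-0.076,-0.241,0.073]],
    [[-0.5,-0.113,-0.5],[-0.076,-0.241,0.073]],
    [[-0.5,-0.113,-0.5],[-0.076,-0.241,0.073]],
    [[-0.5,-0.113,-0.5],[-0.076,-0.241,0.073]],
  ],
)

```text
t: 17.4
tool_pos: [0.5603, 0.3263, 0.2748]
orientation: [-1.699, -1.968, -0.244]
force: [0.5, 0.9, -0.5]
opening: 0.0134
gripper_force: 15.0
```

Request:
jog_arm(
  rows=[
    [[-0.667,0,-0.265],[-0.076,-0.241,0.073]],
    [[-0.667,0,-0.265],[-0.076,-0.241,0.073]],
    [[-0.667,0,-0.265],[-0.076,-0.241,0.073]],
    [[-0.667,0,-0.265],[-0.076,-0.241,0.073]],
    [[-0.667,0,-0.265],[-0.076,-0.241,0.073]],
  ],
)

```text
t: 17.9
tool_pos: [0.5835, 0.1877, 0.2521]
orientation: [-2.046, -2.143, 0.007]
force: [-1.1, 0.6, -0.4]
opening: 0.0135
gripper_force: 15.0
```

Request:
jog_arm(
  rows=[
    [[-0.711,0.098,0],[-0.076,-0.241,0.073]],
    [[-0.711,0.098,0],[-0.076,-0.241,0.073]],
    [[-0.711,0.098,0],[-0.076,-0.241,0.073]],
    [[-0.711,0.098,0],[-0.076,-0.241,0.073]],
    [[-0.711,0.098,0],[-0.076,-0.241,0.073]],
  ],
)

```text
t: 18.4
tool_pos: [0.6082, 0.048, 0.2316]
orientation: [2.14, 2.033, -0.28]
force: [0.1, -0.0, 0.2]
opening: 0.0137
gripper_force: 15.0
```

```bash
python3 place.py 114 1 .605 -15 -.004 .050|tail -3
python3 - <<'E'
from h import *
s=robot.read_state();print(s['tool_pos'],s['opening'],s['gripper_force'])
import pickle;pickle.dump(cam('wrist'),open('v4.pkl','wb'))
E
```

```text
0 [[-0.0, -0.002, 0.027], [-0.001, -0.002, 0.001]] rows 2
1 [[0.181, -0.001, 0.676], [0.0, 0.0, 0.0]] rows 4
2 [[0.065, 0.0, 0.241], [0.0, 0.0, 0.0]] rows 2
[0.60816535 0.04804977 0.23163948] 0.013669400970437099 14.950057715177536
```

Request:
jog_arm(
  rows=[
    [[0.09,0,0.3],[0,0,0]],
    [[0.18,0,0.6],[0,0,0]],
    [[0.19,0,0.7],[0,0,0]],
    [[0.19,0,0.7],[0,0,0]],
  ],
)

```text
t: 18.85
tool_pos: [0.6037, 0.0473, 0.0803]
orientation: [2.142, 2.036, -0.294]
force: [-2.1, -0.1, -1.2]
opening: 0.0135
gripper_force: 14.9
```

Request:
jog_arm(
  rows=[
    [[0.03,0,0.12],[0,0,0]],
    [[0.065,0,0.25],[0,0,0]],
    [[0.065,0,0.25],[0,0,0]],
    [[0.065,0,0.25],[0,0,0]],
  ],
)

```text
t: 19.25
tool_pos: [0.6104, 0.0471, 0.0386]
orientation: [2.138, 2.028, -0.277]
force: [0.3, 0.6, 0.3]
opening: 0.0131
gripper_force: 14.9
```

Request:
jog_arm(
  rows=[
    [[0,0,0],[0,0,0]],
    [[0,0,0],[0,0,0]],
    [[0,0,0],[0,0,0]],
    [[0,0,0],[0,0,0]],
  ],
  hand=0.4,
)

```text
t: 19.65
tool_pos: [0.6098, 0.0466, 0.0373]
orientation: [2.138, 2.028, -0.278]
force: [0.7, 0.2, 0.4]
opening: 0.0279
gripper_force: 0.0
```

Request:
jog_arm(
  rows=[
    [[-0.05,0,-0.2],[0,0,0]],
    [[-0.13,0,-0.47],[0,0,0]],
    [[-0.2,0,-0.7],[0,0,0]],
    [[-0.27,0,-1.0],[0,0,0]],
    [[-0.27,0,-1.0],[0,0,0]],
  ],
  hand=0.2,
)

```text
t: 20.15
tool_pos: [0.6114, 0.0465, 0.2514]
orientation: [2.136, 2.023, -0.267]
force: [0.6, 0.4, 0.3]
opening: 0.037
gripper_force: 0.0
```

```bash
python3 srch.py 23 | awk 'NR%1==0'
python3 - <<'E'
from h import *
w=cam('wrist');import pickle;pickle.dump(w,open('v5.pkl','wb'))
# candles on drawer floor: chroma mask
im=cv2.GaussianBlur(w['frame'],(3,3),0).astype(float);r=im[...,2]/np.maximum(im[...,0],1)
m=((r>.74)&(r<.835)&(im[...,0]>60)).astype(np.uint8);n,l,st,ce=cv2.connectedComponentsWithStats(m)
for j in range(1,n):
    if st[j,4]>150:
        P=np.argwhere(l==j)[:,::-1].astype(np.float32);R=cv2.minAreaRect(P);B=cv2.boxPoints(R)
        print(st[j],[plane(w,b,.02).round(3).tolist() for b in B])
E
```

```text
candle 2 160
 phi 98 az 165 e 25 h 0 clr 0.006 0.011 body 0.142 [ 0.34  1.07  0.75  0.72  2.24 -0.74]
 phi 98 az 165 e 25 h 0 clr 0.006 0.011 body 0.142 [ 0.34  1.07  0.75  0.72  2.24 -0.74]
 phi 98 az 165 e 25 h 0 clr 0.006 0.011 body 0.142 [ 0.34  1.07  0.75  0.72  2.24 -0.74]
 phi 98 az 165 e 25 h 0 clr 0.006 0.011 body 0.142 [ 0.34  1.07  0.75  0.72  2.24 -0.74]
 phi 98 az 165 e 25 h 1 clr 0.006 0.011 body 0.142 [0.34 1.07 0.75 0.72 2.24 2.4 ]
candle 3 237
 phi 107 az -180 e 25 h 0 clr 0.010 0.032 body 0.126 [ 0.37  1.17  0.58  0.52  2.43 -1.28]
 phi 107 az -180 e 25 h 0 clr 0.010 0.032 body 0.126 [ 0.37  1.17  0.58  0.52  2.43 -1.28]
 phi 107 az -180 e 25 h 0 clr 0.010 0.032 body 0.126 [ 0.37  1.17  0.58  0.52  2.43 -1.28]
 phi 107 az -180 e 25 h 0 clr 0.010 0.032 body 0.126 [ 0.37  1.17  0.58  0.52  2.43 -1.28]
 phi 107 az -180 e 25 h 1 clr 0.010 0.032 body 0.126 [0.37 1.17 0.58 0.52 2.43 1.86]
[ 275   81   17  141 1415] [[0.631, -0.107, 0.02], [0.644, 0.088, 0.02], [0.656, 0.086, 0.02], [0.647, -0.109, 0.02]]
[ 249   83   12  140 1431] [[0.608, 0.087, 0.02], [0.62, 0.086, 0.02], [0.611, -0.108, 0.02], [0.595, -0.107, 0.02]]
[ 177  237   43   78 1147] [[0.442, -0.289, 0.02], [0.509, -0.116, 0.02], [0.552, -0.135, 0.02], [0.493, -0.316, 0.02]]
[ 294  237   41   78 1117] [[0.658, -0.14, 0.02], [0.702, -0.129, 0.02], [0.746, -0.312, 0.02], [0.694, -0.328, 0.02]]
```

Both candles lie flat side by side in the drawer (x ≈ 0.645 and 0.609, y from −0.108 to 0.087). Next candle 2.

Run:
```python
from meas import *
q0=robot.read_state()['q']
for i,oth in((2,[3]),(3,[2]),(3,[])):
  for az in (105,120,135,150,165):
    e=35;R=tool(az,e,DIR[i]);z=R.as_matrix()[:,2];p=TIP[i]-.04*DIR[i]+.014*z
    q,er=ik(p,R,q0);q2,er2=ik(p-.13*z+[0,0,.03],R,q)
    print(i,oth,az,np.degrees(np.arccos(z@DIR[i])).round(0),[np.round(clear(p-k*z,R,oth),3).tolist() for k in(0,.05,.1)],q.round(2),round(er,4),q2.round(2),round(er2,4))
i=2;R=tool(135,35,DIR[i]);z=R.as_matrix()[:,2];p=TIP[i]-.04*DIR[i]+.014*z
plan([(p-.13*z+[0,0,.03],R)])
```

```text
2 [3] 105 113.0 [[-0.004, 0.142], [-0.005, 0.171], [-0.002, 0.199]] [ 0.14  0.26  1.81  0.97  1.39 -0.72] 0.0 [-0.05  0.15  1.72  0.9   1.64 -0.66] 0.0
2 [3] 120 111.0 [[-0.016, 0.147], [-0.016, 0.175], [-0.001, 0.204]] [ 0.17  0.44  1.58  0.88  1.58 -0.74] 0.0 [ 0.02  0.4   1.42  0.83  1.82 -0.68] 0.0
2 [3] 135 109.0 [[-0.005, 0.152], [-0.005, 0.181], [0.013, 0.209]] [ 0.22  0.61  1.35  0.78  1.76 -0.75] 0.0 [ 0.1   0.64  1.09  0.77  2.   -0.67] 0.0
2 [3] 150 108.0 [[0.003, 0.158], [0.003, 0.187], [0.029, 0.215]] [ 0.29  0.77  1.11  0.69  1.95 -0.76] 0.0 [ 0.2   0.9   0.72  0.73  2.2  -0.64] 0.0
2 [3] 165 108.0 [[0.008, 0.156], [0.011, 0.185], [0.045, 0.213]] [ 0.36  0.92  0.87  0.6   2.12 -0.79] 0.0 [ 0.29  1.25  0.16  0.76  2.47 -0.54] 0.0
3 [2] 105 137.0 [[0.024, 0.142], [0.069, 0.171], [0.114, 0.2]] [ 0.04  0.24  1.82  0.93  1.46 -0.8 ] 0.0 [-0.14  0.16  1.7   0.87  1.72 -0.75] 0.0
3 [2] 120 133.0 [[0.016, 0.139], [0.062, 0.167], [0.109, 0.196]] [ 0.08  0.42  1.6   0.84  1.64 -0.95] 0.0 [-0.06  0.41  1.41  0.8   1.88 -0.89] 0.0
3 [2] 135 129.0 [[0.009, 0.137], [0.055, 0.166], [0
[... 577 characters left out ...]
], [1.0, 0.196]] [ 0.08  0.42  1.6   0.84  1.64 -0.95] 0.0 [-0.06  0.41  1.41  0.8   1.88 -0.89] 0.0
3 [] 135 129.0 [[1.0, 0.137], [1.0, 0.166], [1.0, 0.194]] [ 0.14  0.58  1.37  0.74  1.81 -1.06] 0.0 [ 0.03  0.64  1.09  0.74  2.05 -0.99] 0.0
3 [] 150 125.0 [[1.0, 0.137], [1.0, 0.166], [1.0, 0.194]] [ 0.21  0.74  1.15  0.64  1.98 -1.16] 0.0 [ 0.13  0.87  0.75  0.69  2.24 -1.05] 0.0
3 [] 165 120.0 [[1.0, 0.138], [1.0, 0.167], [1.0, 0.196]] [ 0.29  0.87  0.94  0.54  2.14 -1.26] 0.0 [ 0.23  1.16  0.31  0.67  2.46 -1.06] 0.0
0 [[0.479, -0.163, -0.121], [0.055, 0.249, -0.196]] rows 5
0 [[0.513, -0.008, 0.085], [0.055, 0.249, -0.196]] rows 5
0 [[0.421, 0.154, 0.265], [0.055, 0.249, -0.196]] rows 5
```

Run:
```python
from meas import *
i=3;R=tool(150,35,DIR[i]);z=R.as_matrix()[:,2];p=TIP[i]-.04*DIR[i]+.014*z
plan([(p-.12*z+[0,0,.04],R)])
```

```text
0 [[0.427, -0.137, -0.118], [0.046, 0.254, -0.299]] rows 5
0 [[0.453, 0.075, 0.066], [0.046, 0.254, -0.299]] rows 5
0 [[0.312, 0.27, 0.21], [0.046, 0.254, -0.299]] rows 5
```

Request:
jog_arm(
  rows=[
    [[0.427,-0.137,-0.12],[0.046,0.254,-0.3]],
    [[0.427,-0.137,-0.12],[0.046,0.254,-0.3]],
    [[0.427,-0.137,-0.12],[0.046,0.254,-0.3]],
    [[0.427,-0.137,-0.12],[0.046,0.254,-0.3]],
    [[0.427,-0.137,-0.12],[0.046,0.254,-0.3]],
  ],
)

```text
t: 20.7
tool_pos: [0.5859, 0.1346, 0.2423]
orientation: [-1.624, -2.459, -0.018]
force: [-0.8, -1.5, 0.3]
opening: 0.0369
gripper_force: 0.0
```

Request:
jog_arm(
  rows=[
    [[0.453,0.075,0.06],[0.046,0.254,-0.3]],
    [[0.453,0.075,0.06],[0.046,0.254,-0.3]],
    [[0.453,0.075,0.06],[0.046,0.254,-0.3]],
    [[0.453,0.075,0.06],[0.046,0.254,-0.3]],
    [[0.453,0.075,0.06],[0.046,0.254,-0.3]],
  ],
)

```text
t: 21.2
tool_pos: [0.5629, 0.2251, 0.2422]
orientation: [-0.877, -2.415, -0.281]
force: [1.0, 0.4, -1.3]
opening: 0.0373
gripper_force: 0.0
```

Request:
jog_arm(
  rows=[
    [[0.312,0.27,0.2],[0.046,0.254,-0.3]],
    [[0.312,0.27,0.2],[0.046,0.254,-0.3]],
    [[0.312,0.27,0.2],[0.046,0.254,-0.3]],
    [[0.312,0.27,0.2],[0.046,0.254,-0.3]],
    [[0.312,0.27,0.2],[0.046,0.254,-0.3]],
  ],
)

```text
t: 21.7
tool_pos: [0.5402, 0.3155, 0.2434]
orientation: [-0.181, -2.202, -0.483]
force: [-0.1, -0.5, -1.2]
opening: 0.0371
gripper_force: 0.0
```

Run:
```python
from meas import *
import pickle
c=cam('wrist');pickle.dump(c,open('v6.pkl','wb'))
for i in(2,3):
    r=line(c,i);print(i,r[0].round(1) if r else None,r and r[1].round(2),r and r[3],proj(c,np.array([TIP[i],TIP[i]-.05*DIR[i]])).round(0).tolist())
i=3;R=tool(150,35,DIR[i]);z=R.as_matrix()[:,2];p=TIP[i]-.04*DIR[i]+.014*z
plan([(p-.06*z,R),(p,None),(p+.15*DIR[3],None)])
```

```text
2 [311.2 177.6] [ 0.43 -0.9 ] 3.340156900559473 [[311.0, 178.0], [293.0, 216.0]]
3 [239.2 200.5] [-0.22 -0.97] 3.8393349463882687 [[248.0, 192.0], [250.0, 225.0]]
0 [[-0.136, -0.034, 0.379], [-0.004, -0.009, -0.006]] rows 3
1 [[0.0, -0.0, 0.3], [0.0, 0.0, 0.0]] rows 3
2 [[0.617, -0.0, -0.427], [0.0, 0.0, 0.0]] rows 5
```

Request:
jog_arm(
  rows=[
    [[-0.2,-0.03,0.2],[0,-0.009,0]],
    [[-0.2,-0.03,0.2],[0,-0.009,0]],
    [[-0.2,-0.03,0.2],[0,-0.009,0]],
  ],
)

```text
t: 22.05
tool_pos: [0.5352, 0.3275, 0.1936]
orientation: [-0.184, -2.222, -0.487]
force: [-0.2, 0.5, -0.2]
opening: 0.0371
gripper_force: 0.0
```

Run:
```python
from meas import *
import pickle
c=cam('wrist');pickle.dump(c,open('v7.pkl','wb'));v=pickle.load(open('v6.pkl','rb'));s=cam('scene')
print(robot.read_state()['tool_pos'])
for i in(2,3):meas(i,[c,v])
for i in(2,3):
    try:meas(i,[c,v,s])
    except Exception as e:print(e)
```

```text
[0.53680159 0.32724765 0.196173  ]
 view: tip [326.6 144.8] pred [326.5 144.6] n 1026 sd 3.9
 view: tip [311.2 177.6] pred [311.4 178.1] n 755 sd 3.3
2 tip [0.4493 0.4226 0.1854] old [0.4519 0.4199 0.1884] err [0.0003 0.0003] dir [ 0.128 -0.253  0.959] tilt 16.5 az -63
 view: tip [242.2 167.5] pred [252.8 157.1] n 836 sd 4.5
 view: tip [239.2 200.5] pred [248.2 192.2] n 601 sd 3.8
3 tip [0.4656 0.3424 0.1821] old [0.4635 0.349  0.1907] err [0.0001 0.0001] dir [-0.137 -0.346  0.928] tilt 21.8 az -112
 view: tip [326.6 144.8] pred [326.5 144.6] n 1026 sd 3.9
 view: tip [311.2 177.6] pred [311.4 178.1] n 755 sd 3.3
 view: tip [384.4 201.2] pred [385.2 200.2] n 188 sd 1.6
2 tip [0.4524 0.4196 0.1877] old [0.4519 0.4199 0.1884] err [0.0008 0.0013 0.0021] dir [-0.287  0.136  0.948] tilt 18.5 az 155
 view: tip [242.2 167.5] pred [252.8 157.1] n 836 sd 4.5
 view: tip [239.2 200.5] pred [248.2 192.2] n 601 sd 3.8
 view: tip [352.5 194.9] pred [357.  191.7] n 174 sd 1.5
3 tip [0.4669 0.3416 0.1818] old [0.4635 0.349  0.1907] err [0.0013 0.0013 0.0027] dir [-0.109 -0.35   0.931] tilt 21.5 az -107
```

```bash
python3 - <<'E'
import re
s=open('cand.py').read()
s=s.replace("def segd","TIP[3]=[.4666,.3418,.182];DIR[3]=np.array([-.113,-.348,.931])/np.linalg.norm([-.113,-.348,.931])\ndef segd")
open('cand.py','w').write(s)
E
python3 - <<'E'
from meas import *
i=3
for az in(150,160):
    R=tool(az,35,DIR[i]);z=R.as_matrix()[:,2];p=TIP[i]-.04*DIR[i]+.014*z
    print(az,R.inv().apply(DIR[i]).round(3),clear(p,R,[2]),p)
    plan([(p-.06*z,R),(p,None),(p+.15*DIR[3],None)])
E
```

```text
150 [ 0.803  0.    -0.596] (np.float64(0.008946279963906716), np.float64(0.12347654469629948)) [0.46118688 0.36144965 0.13674173]
0 [[0.01, -0.04, 0.209], [-0.003, 0.004, -0.064]] rows 2
1 [[-0.0, 0.0, 0.3], [0.0, 0.0, 0.0]] rows 3
2 [[0.602, -0.0, -0.447], [0.0, 0.0, 0.0]] rows 4
160 [ 0.839 -0.    -0.544] (np.float64(0.00974675051996016), np.float64(0.12408863439511493)) [0.46034205 0.35963792 0.13674173]
0 [[-0.0, -0.008, 0.211], [0.08, 0.04, -0.121]] rows 3
1 [[-0.0, -0.001, 0.3], [0.0, 0.0, 0.0]] rows 3
2 [[0.629, 0.0, -0.408], [0.0, 0.0, 0.0]] rows 4
```

Request:
jog_arm(
  rows=[
    [[0,-0.01,0.21],[0.08,0.04,-0.12]],
    [[0,-0.01,0.21],[0.08,0.04,-0.12]],
    [[0,-0.01,0.21],[0.08,0.04,-0.12]],
    [[0,-0.01,0.21],[0.08,0.04,-0.12]],
  ],
)

```text
t: 22.55
tool_pos: [0.5073, 0.3427, 0.1707]
orientation: [0.109, -2.215, -0.45]
force: [0.5, -0.2, 0.2]
opening: 0.037
gripper_force: 0.0
```

Run:
```python
from meas import *
c=cam('wrist');s=cam('scene');meas(3,[c,s])
i=3;R=tool(160,35,DIR[i]);z=R.as_matrix()[:,2];p=TIP[i]-.04*DIR[i]+.014*z;plan([(p,R)])
```

```text
view: tip [256.1 181. ] pred [255.5 181.9] n 1226 sd 5.2
 view: tip [356. 188.] pred [353.4 194.1] n 204 sd 1.9
3 tip [0.467  0.3416 0.1947] old [0.4666 0.3418 0.182 ] err [0.0075 0.0075] dir [-0.365 -0.304  0.88 ] tilt 28.4 az -140
0 [[0.005, 0.004, 0.303], [0.002, 0.001, -0.002]] rows 3
```

Centred in the wrist view (0.6 px off). Approach, grip and draw up.

Request:
jog_arm(
  rows=[
    [[0,0,0.1],[0,0,0]],
    [[0,0,0.2],[0,0,0]],
    [[0,0,0.3],[0,0,0]],
    [[0,0,0.3],[0,0,0]],
  ],
)

```text
t: 23.05
tool_pos: [0.4585, 0.3591, 0.1338]
orientation: [0.108, -2.21, -0.449]
force: [-0.3, -0.2, 0.2]
opening: 0.0372
gripper_force: 0.0
```

Request:
jog_arm(
  rows=[
    [[0,0,0],[0,0,0]],
    [[0,0,0],[0,0,0]],
    [[0,0,0],[0,0,0]],
    [[0,0,0],[0,0,0]],
  ],
  hand=1,
  squeeze=15,
)

```text
t: 23.45
tool_pos: [0.4606, 0.3592, 0.1349]
orientation: [0.111, -2.213, -0.451]
force: [-0.0, 1.1, 0.6]
opening: 0.0137
gripper_force: 15.0
```

Request:
jog_arm(
  rows=[
    [[0.1,0,-0.065],[0,0,0]],
    [[0.2,0,-0.13],[0,0,0]],
    [[0.32,0,-0.208],[0,0,0]],
    [[0.48,0,-0.31],[0,0,0]],
    [[0.63,0,-0.41],[0,0,0]],
  ],
)

```text
t: 23.95
tool_pos: [0.4433, 0.3065, 0.2757]
orientation: [0.111, -2.211, -0.449]
force: [1.4, -0.1, -0.0]
opening: 0.0137
gripper_force: 15.0
```

```bash
python3 place.py 123 1 .573 -24 -.002 .052
python3 - <<'E'
from meas import *
import meas as m
m.TIP[3]+=.15*DIR[3]
s=cam('scene');c=cam('wrist')
try:meas(3,[c,s]);meas(2,[s,s])
except Exception as e:print(e)
E
```

```text
candle dir [0.052 0.986 0.156] tool z [-0.021 -0.406 -0.914]
foot z 0.029 wick z 0.058 wick y 0.092 foot y -0.096 body min z 0.101
[0.576 0.047 0.229] [ 0.25  0.19  1.47 -0.4   1.62  0.31] 0.0000
[0.576 0.047 0.089] [ 0.25  0.3   1.59 -0.41  1.39  0.4 ] 0.0000
[0.576 0.047 0.039] [ 0.25  0.37  1.62 -0.41  1.31  0.44] 0.0000
0 [[-0.096, -0.415, -0.247], [-0.022, -0.277, 0.361]] rows 5
0 [[-0.387, -0.264, -0.15], [-0.022, -0.277, 0.361]] rows 5
0 [[-0.49, -0.002, 0.045], [-0.022, -0.277, 0.361]] rows 5
1 [[0.283, 0.001, 0.64], [0.0, 0.0, 0.0]] rows 4
2 [[0.101, -0.0, 0.229], [0.0, 0.0, 0.0]] rows 3
 view: tip [255.9 214. ] pred [255.3 223.3] n 2049 sd 7.6
 view: tip [360.4 136. ] pred [344.3 137.6] n 116 sd 1.4
3 tip [0.4235 0.3077 0.3101] old [0.44965537 0.28961654 0.32160575] err [0.015 0.015] dir [-0.578 -0.254  0.775] tilt 39.2 az -156
 view: tip [382.6 197.8] pred [385.2 200.2] n 216 sd 1.7
 view: tip [382.6 197.8] pred [385.2 200.2] n 216 sd 1.7
2 tip [1.2894 0.6603 0.8182] old [0.4519 0.4199 0.1884] err [0. 0.] dir [-0.212  0.182  0.96 ] tilt 16.2 az 139
```

Request:
jog_arm(
  rows=[
    [[-0.08,-0.415,-0.26],[-0.022,-0.277,0.361]],
    [[-0.08,-0.415,-0.26],[-0.022,-0.277,0.361]],
    [[-0.08,-0.415,-0.26],[-0.022,-0.277,0.361]],
    [[-0.08,-0.415,-0.26],[-0.022,-0.277,0.361]],
    [[-0.08,-0.415,-0.26],[-0.022,-0.277,0.361]],
  ],
)

```text
t: 24.55
tool_pos: [0.4882, 0.2182, 0.2628]
orientation: [-0.684, -2.516, -0.201]
force: [0.7, 0.9, -0.1]
opening: 0.0136
gripper_force: 15.0
```

Request:
jog_arm(
  rows=[
    [[-0.387,-0.264,-0.15],[-0.022,-0.277,0.361]],
    [[-0.387,-0.264,-0.15],[-0.022,-0.277,0.361]],
    [[-0.387,-0.264,-0.15],[-0.022,-0.277,0.361]],
    [[-0.387,-0.264,-0.15],[-0.022,-0.277,0.361]],
    [[-0.387,-0.264,-0.15],[-0.022,-0.277,0.361]],
  ],
)

```text
t: 25.05
tool_pos: [0.532, 0.132, 0.2475]
orientation: [-1.555, -2.583, 0.123]
force: [-0.5, -0.5, -0.9]
opening: 0.0134
gripper_force: 15.0
```

Request:
jog_arm(
  rows=[
    [[-0.49,0,0.045],[-0.022,-0.277,0.361]],
    [[-0.49,0,0.045],[-0.022,-0.277,0.361]],
    [[-0.49,0,0.045],[-0.022,-0.277,0.361]],
    [[-0.49,0,0.045],[-0.022,-0.277,0.361]],
    [[-0.49,0,0.045],[-0.022,-0.277,0.361]],
  ],
)

```text
t: 25.55
tool_pos: [0.5761, 0.046, 0.2314]
orientation: [2.049, 1.937, -0.434]
force: [0.0, 1.0, 0.2]
opening: 0.0137
gripper_force: 15.0
```

```bash
python3 place.py 123 1 .573 -24 -.002 .050|tail -3
python3 - <<'E'
from h import *
s=robot.read_state();print(s['tool_pos'],s['opening'],s['gripper_force'],s['t'])
E
```

```text
0 [[0.011, -0.003, 0.018], [0.0, 0.0, -0.003]] rows 2
1 [[0.285, -0.0, 0.639], [0.0, 0.0, 0.0]] rows 4
2 [[0.102, -0.0, 0.229], [0.0, 0.0, 0.0]] rows 3
[0.57607617 0.04601422 0.23142626] 0.01366120884812202 14.993795156478882 25.55
```

Request:
jog_arm(
  rows=[
    [[0.14,0,0.3],[0,0,0]],
    [[0.27,0,0.6],[0,0,0]],
    [[0.296,0,0.657],[0,0,0]],
    [[0.296,0,0.657],[0,0,0]],
  ],
)

```text
t: 25.95
tool_pos: [0.5704, 0.0461, 0.0797]
orientation: [2.048, 1.951, -0.45]
force: [-0.8, -1.0, -1.1]
opening: 0.0135
gripper_force: 15.0
```

Request:
jog_arm(
  rows=[
    [[0.05,0,0.12],[0,0,0]],
    [[0.102,0,0.235],[0,0,0]],
    [[0.102,0,0.235],[0,0,0]],
    [[0.102,0,0.235],[0,0,0]],
  ],
)

```text
t: 26.35
tool_pos: [0.5768, 0.0466, 0.0382]
orientation: [2.047, 1.944, -0.432]
force: [0.1, 0.3, 0.2]
opening: 0.0135
gripper_force: 15.0
```

Request:
jog_arm(
  rows=[
    [[0,0,0],[0,0,0]],
    [[0,0,0],[0,0,0]],
    [[0,0,0],[0,0,0]],
    [[0,0,0],[0,0,0]],
  ],
  hand=0.4,
)

```text
t: 26.75
tool_pos: [0.5764, 0.0467, 0.0371]
orientation: [2.047, 1.944, -0.432]
force: [0.9, -0.4, 0.2]
opening: 0.0277
gripper_force: 0.0
```

Request:
jog_arm(
  rows=[
    [[-0.08,0,-0.18],[0,0,0]],
    [[-0.2,0,-0.45],[0,0,0]],
    [[-0.3,0,-0.67],[0,0,0]],
    [[-0.42,0,-0.95],[0,0,0]],
    [[-0.42,0,-0.95],[0,0,0]],
  ],
  hand=0.2,
)

```text
t: 27.25
tool_pos: [0.5782, 0.047, 0.2511]
orientation: [2.047, 1.94, -0.422]
force: [0.7, 0.1, 0.5]
opening: 0.0369
gripper_force: 0.0
```

```bash
cat > floor.py <<'E'
from h import *
def floor():
    w=cam('wrist')
    im=cv2.GaussianBlur(w['frame'],(3,3),0).astype(float);r=im[...,2]/np.maximum(im[...,0],1)
    m=((r>.74)&(r<.835)&(im[...,0]>60)).astype(np.uint8);n,l,st,ce=cv2.connectedComponentsWithStats(m)
    for j in range(1,n):
        if st[j,4]>150:
            P=np.argwhere(l==j)[:,::-1].astype(np.float32);B=cv2.boxPoints(cv2.minAreaRect(P))
            print(st[j],[plane(w,b,.02)[:2].round(3).tolist() for b in B])
    return w
E
python3 -c "
from floor import *
floor()
from meas import *
i=2
for az in (135,150):
    R=tool(az,35,DIR[i]);z=R.as_matrix()[:,2];p=TIP[i]-.04*DIR[i]+.014*z
    print(R.inv().apply(DIR[i]),p);plan([(p-.12*z+[0,0,.04],R)])
"
```

```text
[ 249   34   13  152 1645] [[0.562, -0.092], [0.575, 0.103], [0.587, 0.102], [0.579, -0.093]]
[ 299   47   28  145 1591] [[0.628, -0.105], [0.644, 0.088], [0.657, 0.085], [0.646, -0.11]]
[ 274   48   19  145 1567] [[0.595, -0.107], [0.608, 0.088], [0.621, 0.087], [0.613, -0.109]]
[196 238  24  41 270] [[0.439, -0.294], [0.475, -0.19], [0.506, -0.205], [0.474, -0.312]]
[299 243  31  59 393] [[0.631, -0.231], [0.676, -0.218], [0.715, -0.385], [0.662, -0.406]]
[186 285  17  30 176] [[0.422, -0.334], [0.453, -0.331], [0.441, -0.436], [0.406, -0.44]]
[497 350  15  34 237] [[1.155, -0.668], [1.191, -0.671], [1.301, -0.908], [1.258, -0.905]]
[  0 352  13  32 218] [[-0.097, -0.594], [-0.067, -0.596], [-0.183, -0.8], [-0.218, -0.797]]
[ 9.46241700e-01 -9.55621027e-17 -3.23460424e-01] [0.45438996 0.42306673 0.14211774]
0 [[0.463, -0.118, -0.202], [0.039, 0.279, -0.203]] rows 5
0 [[0.517, 0.037, 0.02], [0.039, 0.279, -0.203]] rows 5
0 [[0.424, 0.199, 0.224], [0.039, 0.279, -0.203]] rows 5
[ 9.50759915e-01  1.24243248e-17 -3.09928352e-01] [0.45256746 0.4206916  0.14211774]
0 [[0.492, -0.096, -0.215], [0.066, 0.262, -0.246]] rows 5
0 [[0.536, 0.096, 0.003], [0.066, 0.262, -0.246]] rows 5
0 [[0.419, 0.297, 0.184], [0.066, 0.262, -0.246]] rows 5
```

Request:
jog_arm(
  rows=[
    [[0.463,-0.118,-0.2],[0.039,0.279,-0.203]],
    [[0.463,-0.118,-0.2],[0.039,0.279,-0.203]],
    [[0.463,-0.118,-0.2],[0.039,0.279,-0.203]],
    [[0.463,-0.118,-0.2],[0.039,0.279,-0.203]],
    [[0.463,-0.118,-0.2],[0.039,0.279,-0.203]],
  ],
)

```text
t: 27.8
tool_pos: [0.5577, 0.1468, 0.2418]
orientation: [-1.866, -2.386, 0.104]
force: [1.1, -0.5, 0.0]
opening: 0.0374
gripper_force: 0.0
```

Request:
jog_arm(
  rows=[
    [[0.517,0.037,0.02],[0.039,0.279,-0.203]],
    [[0.517,0.037,0.02],[0.039,0.279,-0.203]],
    [[0.517,0.037,0.02],[0.039,0.279,-0.203]],
    [[0.517,0.037,0.02],[0.039,0.279,-0.203]],
    [[0.517,0.037,0.02],[0.039,0.279,-0.203]],
  ],
)

```text
t: 28.3
tool_pos: [0.5387, 0.2494, 0.2393]
orientation: [-1.294, -2.29, -0.226]
force: [-0.6, -0.3, -0.1]
opening: 0.0373
gripper_force: 0.0
```

Request:
jog_arm(
  rows=[
    [[0.424,0.2,0.2],[0.039,0.279,-0.203]],
    [[0.424,0.2,0.2],[0.039,0.279,-0.203]],
    [[0.424,0.2,0.2],[0.039,0.279,-0.203]],
    [[0.424,0.2,0.2],[0.039,0.279,-0.203]],
    [[0.424,0.2,0.2],[0.039,0.279,-0.203]],
  ],
)

```text
t: 28.8
tool_pos: [0.5217, 0.3512, 0.2423]
orientation: [-0.749, -2.085, -0.486]
force: [0.4, 0.5, -0.4]
opening: 0.0373
gripper_force: 0.0
```

Run:
```python
from meas import *
import pickle
c=cam('wrist');s=cam('scene');pickle.dump(c,open('v8.pkl','wb'))
print(robot.read_state()['tool_pos']);meas(2,[c,s])
i=2;R=tool(135,35,DIR[i]);z=R.as_matrix()[:,2];p=TIP[i]-.04*DIR[i]+.014*z;plan([(p-.06*z,R)])
```

```text
[0.52271036 0.35158891 0.24566509]
 view: tip [242.7 183.6] pred [257.2 182.5] n 548 sd 2.7
 view: tip [383.2 198.6] pred [385.2 200.2] n 218 sd 1.7
2 tip [0.442  0.4114 0.1837] old [0.4519 0.4199 0.1884] err [0.0001 0.0001] dir [-0.386  0.153  0.91 ] tilt 24.5 az 158
0 [[-0.142, -0.001, 0.401], [-0.003, -0.002, -0.007]] rows 3
```

Run:
```python
import meas as m
from meas import *
import pickle
v=pickle.load(open('v8.pkl','rb'));s=cam('scene')
for k in range(3):
    X,d=meas(2,[v,s]);m.TIP[2]=X;m.DIR[2]=d
i=2;R=tool(140,35,m.DIR[i]);z=R.as_matrix()[:,2];p=m.TIP[i]-.04*m.DIR[i]+.014*z;print(R.inv().apply(m.DIR[2]));plan([(p-.06*z,R)])
```

```text
view: tip [242.7 183.6] pred [257.2 182.5] n 548 sd 2.7
 view: tip [383.2 198.6] pred [385.2 200.2] n 219 sd 1.7
2 tip [0.4419 0.4116 0.1835] old [0.4519 0.4199 0.1884] err [0.0001 0.0001] dir [-0.388  0.154  0.909] tilt 24.7 az 158
 view: tip [239.6 182.6] pred [242.7 183.7] n 942 sd 3.9
 view: tip [383.3 198.6] pred [383.3 198.6] n 220 sd 1.7
2 tip [0.4383 0.4109 0.1814] old [0.44187028 0.41158282 0.18353521] err [0.0006 0.0006] dir [-0.402  0.152  0.903] tilt 25.5 az 159
 view: tip [239.7 182.6] pred [239.6 183.2] n 941 sd 3.9
 view: tip [383.3 198.6] pred [383.4 198.5] n 220 sd 1.7
2 tip [0.4384 0.4109 0.1815] old [0.43834028 0.41089527 0.18144607] err [0.0006 0.0006] dir [-0.399  0.152  0.904] tilt 25.3 az 159
[ 9.82194631e-01 -1.12389626e-17 -1.87866196e-01]
0 [[-0.165, -0.053, 0.414], [0.043, 0.004, -0.061]] rows 3
```

```bash
sed -i 's/^def segd/TIP[2]=[.4386,.4109,.1810];DIR[2]=np.array([-.398,.152,.905])\/np.linalg.norm([-.398,.152,.905])\ndef segd/' cand.py; grep -n "TIP\[2\]" cand.py | head
```

```text
6:TIP[2]=[.4386,.4109,.1810];DIR[2]=np.array([-.398,.152,.905])/np.linalg.norm([-.398,.152,.905])
```

Request:
jog_arm(
  rows=[
    [[-0.165,-0.053,0.41],[0.043,0,-0.06]],
    [[-0.165,-0.053,0.41],[0.043,0,-0.06]],
    [[-0.165,-0.053,0.41],[0.043,0,-0.06]],
    [[-0.165,-0.053,0.41],[0.043,0,-0.06]],
  ],
)

```text
t: 29.35
tool_pos: [0.4833, 0.3804, 0.1735]
orientation: [-0.61, -2.141, -0.472]
force: [0.4, -0.3, -0.0]
opening: 0.0372
gripper_force: 0.0
```

Run:
```python
from meas import *
c=cam('wrist');s=cam('scene');meas(2,[c,s])
i=2;R=tool(140,35,DIR[i]);z=R.as_matrix()[:,2];p=TIP[i]-.04*DIR[i]+.014*z;print(p);plan([(p,R),(p+.15*DIR[2],None)])
```

```text
view: tip [256. 170.] pred [255.8 171.6] n 1658 sd 5.4
 view: tip [383. 198.] pred [383.4 198.7] n 210 sd 1.6
2 tip [0.4395 0.4101 0.1835] old [0.4386 0.4109 0.181 ] err [0.0003 0.0003] dir [-0.376  0.136  0.917] tilt 23.5 az 160
[0.44573066 0.41219319 0.13677957]
0 [[-0.008, -0.006, 0.319], [0.002, 0.004, 0.002]] rows 3
1 [[0.737, 0.0, -0.143], [0.0, 0.0, 0.0]] rows 5
```

Request:
jog_arm(
  rows=[
    [[0,0,0.1],[0,0,0]],
    [[0,0,0.2],[0,0,0]],
    [[0,0,0.31],[0,0,0]],
    [[0,0,0.31],[0,0,0]],
  ],
)

```text
t: 29.85
tool_pos: [0.4444, 0.413, 0.1369]
orientation: [-0.609, -2.14, -0.473]
force: [-0.1, -0.1, 0.5]
opening: 0.037
gripper_force: 0.0
```

Request:
jog_arm(
  rows=[
    [[0,0,0],[0,0,0]],
    [[0,0,0],[0,0,0]],
    [[0,0,0],[0,0,0]],
    [[0,0,0],[0,0,0]],
  ],
  hand=1,
  squeeze=15,
)

```text
t: 30.25
tool_pos: [0.4459, 0.4123, 0.1371]
orientation: [-0.61, -2.14, -0.475]
force: [-0.1, -0.8, 0.3]
opening: 0.0136
gripper_force: 15.0
```

Request:
jog_arm(
  rows=[
    [[0.1,0,-0.02],[0,0,0]],
    [[0.2,0,-0.04],[0,0,0]],
    [[0.34,0,-0.066],[0,0,0]],
    [[0.54,0,-0.105],[0,0,0]],
    [[0.737,0,-0.143],[0,0,0]],
  ],
)

```text
t: 30.75
tool_pos: [0.3845, 0.4352, 0.2732]
orientation: [-0.61, -2.139, -0.473]
force: [-0.1, -0.2, -0.1]
opening: 0.0135
gripper_force: 15.0
```

```bash
python3 place.py 101 1 .680 -3 -.006 .05;  python3 - <<'E'
from h import *
s=robot.read_state();print(s['tool_pos'],s['opening'],s['gripper_force'],s['t'],s['q'].round(2))
E
```

```text
candle dir [0.052 0.989 0.139] tool z [-0.003 -0.052 -0.999]
foot z 0.029 wick z 0.056 wick y 0.088 foot y -0.1 body min z 0.118
[0.683 0.048 0.226] [ 0.02  0.36  1.2  -0.05  1.58  0.08] 0.0000
[0.683 0.048 0.086] [ 0.02  0.45  1.35 -0.05  1.34  0.09] 0.0000
[0.683 0.048 0.036] [ 0.02  0.5   1.38 -0.05  1.26  0.09] 0.0000
0 [[-0.492, -0.247, -0.606], [-0.076, -0.207, 0.211]] rows 5
0 [[-0.701, 0.018, -0.422], [-0.076, -0.207, 0.211]] rows 5
0 [[-0.746, 0.298, -0.164], [-0.076, -0.207, 0.211]] rows 5
1 [[0.037, -0.002, 0.699], [0.0, 0.0, 0.0]] rows 4
2 [[0.013, -0.001, 0.25], [0.0, 0.0, 0.0]] rows 3
[0.3844756  0.4351668  0.27324279] 0.013507920223503129 14.99334767460823 30.75 [ 0.29  0.37  1.41  0.81  1.9  -0.67]
```

Request:
jog_arm(
  rows=[
    [[0.16,0,-0.11],[0,0,0]],
    [[-0.1,-0.12,-0.4],[-0.03,-0.09,0.09]],
    [[-0.33,-0.247,-0.72],[-0.076,-0.207,0.211]],
    [[-0.33,-0.247,-0.72],[-0.076,-0.207,0.211]],
    [[-0.33,-0.247,-0.72],[-0.076,-0.207,0.211]],
  ],
)

```text
t: 31.25
tool_pos: [0.4843, 0.2995, 0.2981]
orientation: [-1.162, -2.263, -0.339]
force: [0.3, 0.7, -0.6]
opening: 0.0138
gripper_force: 15.0
```

```bash
python3 place.py 101 1 .680 -3 -.006 .05|tail -4
```

```text
0 [[-0.753, 0.034, -0.328], [-0.073, -0.205, 0.21]] rows 5
0 [[-0.758, 0.311, -0.06], [-0.073, -0.205, 0.21]] rows 5
1 [[0.036, -0.0, 0.699], [0.0, 0.0, 0.0]] rows 4
2 [[0.013, -0.0, 0.25], [0.0, 0.0, 0.0]] rows 3
```

Request:
jog_arm(
  rows=[
    [[-0.753,0.034,-0.328],[-0.073,-0.205,0.21]],
    [[-0.753,0.034,-0.328],[-0.073,-0.205,0.21]],
    [[-0.753,0.034,-0.328],[-0.073,-0.205,0.21]],
    [[-0.753,0.034,-0.328],[-0.073,-0.205,0.21]],
    [[-0.753,0.034,-0.328],[-0.073,-0.205,0.21]],
  ],
)

```text
t: 31.75
tool_pos: [0.5812, 0.1771, 0.2581]
orientation: [-1.714, -2.281, -0.157]
force: [0.0, 1.5, -0.4]
opening: 0.0136
gripper_force: 15.0
```

Request:
jog_arm(
  rows=[
    [[-0.758,0.311,-0.06],[-0.073,-0.205,0.21]],
    [[-0.758,0.311,-0.06],[-0.073,-0.205,0.21]],
    [[-0.758,0.311,-0.06],[-0.073,-0.205,0.21]],
    [[-0.758,0.311,-0.06],[-0.073,-0.205,0.21]],
    [[-0.758,0.311,-0.06],[-0.073,-0.205,0.21]],
  ],
)

```text
t: 32.25
tool_pos: [0.6803, 0.0531, 0.2198]
orientation: [2.252, 2.155, -0.064]
force: [-0.6, 0.5, -0.2]
opening: 0.0131
gripper_force: 15.0
```

```bash
python3 place.py 101 1 .680 -3 -.006 .05|tail -3;  python3 -c "
from floor import *
s=robot.read_state();print(s['tool_pos'],s['opening'],s['gripper_force'],s['t'])
floor()"
```

```text
0 [[-0.028, 0.014, -0.03], [-0.007, -0.004, 0.005]] rows 2
1 [[0.037, -0.001, 0.699], [0.0, 0.0, 0.0]] rows 4
2 [[0.013, 0.0, 0.25], [0.0, 0.0, 0.0]] rows 3
[0.68026486 0.05313752 0.21979639] 0.013080570235782376 14.994122833013535 32.25
[ 164  124   22  150 1646] [[0.574, 0.103], [0.588, 0.104], [0.577, -0.091], [0.561, -0.092]]
[ 194  137   26  146 1602] [[0.6, 0.087], [0.621, 0.088], [0.621, -0.105], [0.596, -0.107]]
[ 225  136   13  107 1131] [[0.643, 0.087], [0.656, 0.087], [0.65, -0.048], [0.635, -0.047]]
[428 146  84  21 210] [[0.875, 0.047], [0.964, 0.065], [0.968, 0.057], [0.878, 0.038]]
[ 243  181   34  134 2923] [[0.661, 0.033], [0.7, 0.032], [0.695, -0.162], [0.649, -0.161]]
[246 348  21  36 710] [[0.65, -0.222], [0.679, -0.223], [0.677, -0.292], [0.646, -0.292]]
```

Request:
jog_arm(
  rows=[
    [[0,0.01,0.3],[0,0,0]],
    [[0.01,0.01,0.6],[0,0,0]],
    [[0.01,0.01,0.67],[0,0,0]],
    [[0.01,0.01,0.67],[0,0,0]],
  ],
)

```text
t: 32.7
tool_pos: [0.6765, 0.049, 0.081]
orientation: [2.256, 2.158, -0.073]
force: [-1.2, -0.1, -1.4]
opening: 0.0135
gripper_force: 15.0
```

Request:
jog_arm(
  rows=[
    [[0,0,0.12],[0,0,0]],
    [[0.01,0,0.25],[0,0,0]],
    [[0.01,0,0.25],[0,0,0]],
    [[0.01,0,0.25],[0,0,0]],
  ],
)

```text
t: 33.1
tool_pos: [0.6823, 0.0479, 0.04]
orientation: [2.25, 2.15, -0.059]
force: [-0.3, -0.2, 0.5]
opening: 0.0135
gripper_force: 15.0
```

Request:
jog_arm(
  rows=[
    [[0,0,0],[0,0,0]],
    [[0,0,0],[0,0,0]],
    [[0,0,0],[0,0,0]],
    [[0,0,0],[0,0,0]],
  ],
  hand=0.45,
)

```text
t: 33.5
tool_pos: [0.6822, 0.0472, 0.0386]
orientation: [2.251, 2.148, -0.06]
force: [-0.3, -0.1, -0.3]
opening: 0.0254
gripper_force: 0.0
```

Request:
jog_arm(
  rows=[
    [[0,0,-0.2],[0,0,0]],
    [[0,0,-0.47],[0,0,0]],
    [[0,0,-0.7],[0,0,0]],
    [[0,0,-1.0],[0,0,0]],
    [[0,0,-1.0],[0,0,0]],
  ],
)

```text
t: 34.0
tool_pos: [0.6867, 0.0572, 0.247]
orientation: [2.246, 2.143, -0.047]
force: [0.7, -0.6, 0.9]
opening: 0.0256
gripper_force: 0.0
```

```bash
python3 -c "
from floor import *
w=floor();import pickle;pickle.dump(w,open('v9.pkl','wb'))
plan([((.471,.0005,.25),down(np.radians(86.8))),((.471,.0005,.10),None),((.471,.0005,.036),None)])"
```

```text
[ 161  125   22  141 1490] [[0.573, 0.103], [0.588, 0.104], [0.579, -0.09], [0.562, -0.091]]
[ 249  128   12  140 1458] [[0.67, -0.099], [0.68, 0.095], [0.694, 0.094], [0.685, -0.1]]
[ 190  136   42  179 3404] [[0.608, 0.088], [0.657, 0.086], [0.641, -0.179], [0.581, -0.177]]
[404 136 108  28 231] [[0.87, 0.047], [0.998, 0.071], [1.001, 0.064], [0.873, 0.04]]
[ 283  237   39   78 1101] [[0.717, -0.054], [0.759, -0.048], [0.781, -0.179], [0.735, -0.187]]
[  0 349  16  35 231] [[0.257, -0.234], [0.28, -0.227], [0.274, -0.299], [0.25, -0.306]]
[496 348  16  36 228] [[1.067, -0.342], [1.066, -0.267], [1.084, -0.274], [1.086, -0.35]]
0 [[-0.167, -0.531, -0.006], [0.001, 0.015, 0.003]] rows 4
0 [[-0.169, -0.531, -0.008], [0.001, 0.015, 0.003]] rows 4
1 [[-0.0, -0.001, 0.75], [0.0, 0.0, 0.0]] rows 5
2 [[0.0, -0.0, 0.32], [0.0, 0.0, 0.0]] rows 3
```

All four lie side by side in the drawer (x ≈ 0.575, 0.61, 0.645, 0.68). Now take the handle and push the drawer home.

Request:
jog_arm(
  rows=[
    [[-0.167,-0.531,0],[0,0.015,0]],
    [[-0.167,-0.531,0],[0,0.015,0]],
    [[-0.167,-0.531,0],[0,0.015,0]],
    [[-0.167,-0.531,0],[0,0.015,0]],
  ],
)

```text
t: 34.45
tool_pos: [0.5736, 0.028, 0.238]
orientation: [2.266, 2.161, -0.039]
force: [-0.1, 1.1, 0.2]
opening: 0.0252
gripper_force: 0.0
```

Request:
jog_arm(
  rows=[
    [[-0.169,-0.531,0],[0,0.015,0]],
    [[-0.169,-0.531,0],[0,0.015,0]],
    [[-0.169,-0.531,0],[0,0.015,0]],
    [[-0.169,-0.531,0],[0,0.015,0]],
  ],
)

```text
t: 34.85
tool_pos: [0.4677, -0.0007, 0.2411]
orientation: [-2.271, -2.166, 0.008]
force: [-0.2, 0.7, 0.5]
opening: 0.0257
gripper_force: 0.0
```

Request:
jog_arm(
  rows=[
    [[0,0,0.4],[0,0,0]],
    [[0,0,0.6],[0,0,0]],
    [[0,0,0.72],[0,0,0]],
    [[0,0,0.72],[0,0,0]],
    [[0,0,0.72],[0,0,0]],
  ],
)

```text
t: 35.35
tool_pos: [0.4678, -0.0002, 0.0976]
orientation: [-2.269, -2.166, 0.01]
force: [-0.1, -0.3, 1.3]
opening: 0.0259
gripper_force: 0.0
```

```bash
python3 -c "
from h import *
c=cam('wrist');s=cam('scene');t=cam('top');s0=robot.read_state();print(s0['tool_pos'],s0['t'])
# bar: dark pixels in wrist view along expected bar
im=c['frame'].max(2)
for y in (.035,.045,.055):
    for z in (.055,):
        u=proj(c,[[.471+.05*y,y,z]])[0];r=int(round(u[1]));row=im[r,int(u[0])-25:int(u[0])+26];d=np.where(row<75)[0];print(y,u.round(1),'dark cols',d-25 if len(d) else None, row.min())
plan([((.471,.0005,.036),down(np.radians(86.8)))])"
```

```text
[ 0.47004956 -0.00062798  0.10055742] 35.5
0.035 [262.2 173.2] dark cols [-4 -3 -2 -1  0  1  2  3  4  5  9 10 11] 44
0.045 [262.4 158.4] dark cols [-3 -2 -1  0  1  2  3  4  5  6  8 11] 43
0.055 [262.5 143.2] dark cols [-3 -2 -1  0  1  2  3  4  5  6 11 12 13 14 15 16 17 18 19 20 21 22 23 24
 25] 43
0 [[0.006, 0.005, 0.323], [-0.001, 0.001, 0.006]] rows 3
```

Request:
jog_arm(
  rows=[
    [[0,0.008,0.15],[0,0,0.006]],
    [[0,0.008,0.315],[0,0,0.006]],
    [[0,0.008,0.315],[0,0,0.006]],
    [[0,0.008,0.315],[0,0,0.006]],
  ],
)

```text
t: 35.9
tool_pos: [0.4694, -0.0007, 0.0361]
orientation: [-2.281, -2.156, 0.007]
force: [-0.1, 0.8, 0.4]
opening: 0.0257
gripper_force: 0.0
```

Request:
jog_arm(
  rows=[
    [[0,0,0],[0,0,0]],
    [[0,0,0],[0,0,0]],
    [[0,0,0],[0,0,0]],
    [[0,0,0],[0,0,0]],
  ],
  hand=1,
  squeeze=25,
)

```text
t: 36.3
tool_pos: [0.473, -0.001, 0.037]
orientation: [2.281, 2.156, 0.002]
force: [13.3, 0.1, -8.3]
opening: 0.0101
gripper_force: 25.0
```

Request:
jog_arm(
  rows=[
    [[0,0.06,0],[0,0,0]],
    [[0,0.14,0],[0,0,0]],
    [[0,0.24,0],[0,0,0]],
    [[0,0.34,0],[0,0,0]],
    [[0,0.44,0],[0,0,0]],
  ],
)

```text
t: 36.8
tool_pos: [0.5592, -0.0072, 0.0368]
orientation: [2.282, 2.157, -0.007]
force: [-2.4, -7.7, 10.8]
opening: 0.0101
gripper_force: 25.0
```

Request:
jog_arm(
  rows=[
    [[0,0.1,0],[0,0,0]],
    [[0,0.2,0],[0,0,0]],
    [[0,0.3,0],[0,0,0]],
    [[0,0.4,0],[0,0,0]],
    [[0,0.5,0],[0,0,0]],
  ],
)

```text
t: 37.3
tool_pos: [0.6592, -0.0144, 0.0369]
orientation: [2.282, 2.155, -0.008]
force: [-3.0, -12.4, 10.8]
opening: 0.0099
gripper_force: 25.0
```

Request:
jog_arm(
  rows=[
    [[0,0.04,0],[0,0,0]],
    [[0,0.08,0],[0,0,0]],
    [[0,0.1,0],[0,0,0]],
  ],
)

```text
t: 37.6
tool_pos: [0.6792, -0.0159, 0.0369]
orientation: [2.282, 2.154, -0.007]
force: [-2.8, -11.1, 8.2]
opening: 0.01
gripper_force: 25.0
```

Request:
jog_arm(
  rows=[
    [[0,0.02,0],[0,0,0]],
    [[0,0.04,0],[0,0,0]],
    [[0,0.05,0],[0,0,0]],
    [[0,0.05,0],[0,0,0]],
  ],
)

```text
t: 38.0
tool_pos: [0.6875, -0.0165, 0.0368]
orientation: [2.283, 2.156, -0.011]
force: [-7.2, -11.5, 13.4]
opening: 0.0102
gripper_force: 25.0
```

Request:
jog_arm(
  rows=[
    [[0,0.01,0],[0,0,0]],
    [[0,0.01,0],[0,0,0]],
    [[0,0.01,0],[0,0,0]],
  ],
)

```text
t: 38.3
tool_pos: [0.6875, -0.0164, 0.0367]
orientation: [-2.283, -2.156, 0.015]
force: [-16.9, -11.6, 18.5]
opening: 0.0106
gripper_force: 24.9
```

Request:
jog_arm(
  rows=[
    [[0,0,0],[0,0,0]],
    [[0,0,0],[0,0,0]],
    [[0,0,0],[0,0,0]],
  ],
  hand=0.46,
)

```text
t: 38.6
tool_pos: [0.6888, -0.0128, 0.0338]
orientation: [-2.281, -2.156, 0.007]
force: [0.4, -0.5, 0.1]
opening: 0.0246
gripper_force: 0.0
```

Request:
jog_arm(
  rows=[
    [[0,0,-0.2],[0,0,0]],
    [[0,0,-0.45],[0,0,0]],
    [[0,0,-0.7],[0,0,0]],
    [[0,0,-0.95],[0,0,0]],
    [[0,0,-0.95],[0,0,0]],
  ],
)

```text
t: 39.1
tool_pos: [0.6939, -0.0127, 0.2342]
orientation: [2.276, 2.153, 0.008]
force: [1.3, 0.4, 0.8]
opening: 0.0249
gripper_force: 0.0
```

```bash
python3 -c "
from h import *
c=cam('wrist');im=c['frame'].max(2)
for y in (.02,.035,.045):
    u=proj(c,[[.6872+.05*(y+.01),y,.055]])[0];r=int(round(u[1]));row=im[r,int(u[0])-25:int(u[0])+26];d=np.where(row<75)[0];print(y,u.round(1),'dark',d-25)
G=np.array([.4947,.3855,.0])
plan([((.60,.15,.30),down(np.radians(60))),((.50,.37,.30),down(np.radians(38)))])
import pickle
s=cam('scene');t=cam('top');pickle.dump((s,t),open('st.pkl','wb'))
print(robot.read_state()['tool_pos'])
"
```

```text
0.02 [248.7 146.5] dark [-3 -2 -1  0  1  2  3  4  5  6]
0.035 [248.5 132.4] dark [-3 -2 -1  0  1  2  3  4  5  6]
0.045 [248.4 122.8] dark [-3 -2 -1  0  1  2  3  4  5  6  7  8  9 10 11 12 13 14 15 16 17 18 19 20
 21 22 23 24 25]
0 [[0.393, -0.253, -0.178], [0.001, 0.0, 0.149]] rows 4
0 [[0.323, -0.337, -0.177], [0.001, 0.0, 0.149]] rows 3
1 [[0.351, -0.492, -0.001], [0.0, -0.0, 0.122]] rows 4
1 [[0.252, -0.549, -0.0], [0.0, -0.0, 0.122]] rows 4
[ 0.68953307 -0.01247071  0.22291798]
```

Drawer is home (handle bar back at x ≈ 0.688, force at the stop). Now go to look at the empty glass.

```bash
python3 -c "
from h import *
R=tool(38,70);z=R.as_matrix()[:,2]
plan([(np.array([.49,.387,.13])-.16*z,R)])
t=cam('top');h=cv2.cvtColor(t['bgr'],cv2.COLOR_BGR2HSV);m=cv2.inRange(h,(18,150,60),(35,255,255));n,l,st,ce=cv2.connectedComponentsWithStats(m)
for s,c in zip(st[1:],ce[1:]):
    if s[4]>60:print(s,c.round(1),plane(t,c,.05).round(3))
"
```

```text
0 [[0.586, -0.438, -0.094], [-0.033, 0.07, 0.179]] rows 4
0 [[0.45, -0.581, -0.063], [-0.033, 0.07, 0.179]] rows 4
0 [[0.278, -0.682, -0.056], [-0.033, 0.07, 0.179]] rows 4
[131 159  23  22 351] [141.6 169.7] [0.625 0.439 0.05 ]
[109 213  26  20 401] [121.4 223.2] [0.431 0.502 0.05 ]
[132 248  24  18 357] [143.1 256.5] [0.315 0.42  0.05 ]
```

Request:
jog_arm(
  rows=[
    [[0.586,-0.438,-0.1],[-0.033,0.07,0.179]],
    [[0.586,-0.438,-0.1],[-0.033,0.07,0.179]],
    [[0.586,-0.438,-0.1],[-0.033,0.07,0.179]],
    [[0.586,-0.438,-0.1],[-0.033,0.07,0.179]],
  ],
  hand=-1,
)

```text
t: 39.7
tool_pos: [0.6052, 0.1134, 0.242]
orientation: [-2.521, -1.792, -0.167]
force: [-0.2, -0.4, 0.1]
opening: 0.0525
gripper_force: 0.0
```

Request:
jog_arm(
  rows=[
    [[0.45,-0.58,-0.06],[-0.033,0.07,0.179]],
    [[0.45,-0.58,-0.06],[-0.033,0.07,0.179]],
    [[0.45,-0.58,-0.06],[-0.033,0.07,0.179]],
    [[0.45,-0.58,-0.06],[-0.033,0.07,0.179]],
  ],
)

```text
t: 40.1
tool_pos: [0.5248, 0.2347, 0.2608]
orientation: [-2.705, -1.397, -0.336]
force: [0.1, -0.2, 0.4]
opening: 0.0844
gripper_force: 0.0
```

Request:
jog_arm(
  rows=[
    [[0.278,-0.68,-0.05],[-0.033,0.07,0.179]],
    [[0.278,-0.68,-0.05],[-0.033,0.07,0.179]],
    [[0.278,-0.68,-0.05],[-0.033,0.07,0.179]],
    [[0.278,-0.68,-0.05],[-0.033,0.07,0.179]],
    [[0.278,-0.68,-0.05],[-0.033,0.07,0.179]],
  ],
)

```text
t: 40.6
tool_pos: [0.4468, 0.3537, 0.2786]
orientation: [-2.827, -0.977, -0.495]
force: [0.2, -0.3, 0.4]
opening: 0.0925
gripper_force: 0.0
```

```bash
cat > glass.py <<'E'
from h import *
import pickle
c=cam('wrist');s=cam('scene');pickle.dump((c,s),open('gl.pkl','wb'));print(robot.read_state()['tool_pos'])
im=cv2.GaussianBlur(c['frame'],(3,3),0).astype(float);r=im[...,2]/np.maximum(im[...,0],1)
m=((r>.93)&(r<1.4)&(im[...,0]>50)).astype(np.uint8);k=np.zeros_like(m);u=proj(c,[[.4947,.3855,.05]])[0].round().astype(int)
cv2.circle(k,tuple(int(v) for v in u),75,1,-1);m&=k
m=cv2.morphologyEx(m,cv2.MORPH_CLOSE,np.ones((7,7),np.uint8));n,l,st,ce=cv2.connectedComponentsWithStats(m)
j=1+np.argmax(st[1:,4]);print(u,st[j],ce[j].round(1))
# predicted silhouette bbox of glass at nominal
a=np.linspace(0,2*np.pi,60);
def sil(x,y):
    P=np.vstack([np.c_[x+rr*np.cos(a),y+rr*np.sin(a),0*a+z] for rr,z in((.030,0),(.034,.105))]);return proj(c,P)
S=sil(.4947,.3855);print('pred bbox',S.min(0).round(1),S.max(0).round(1),'got',st[j][:2],st[j][:2]+st[j][2:4])
o=c['bgr'].copy();o[l==j]=o[l==j]//2+np.array([0,0,127],np.uint8)
for p in S:cv2.circle(o,tuple(int(v) for v in p),0,(0,255,0),-1)
cv2.imwrite('pics/gl.png',o)
E
python3 glass.py
```

```text
[0.44813372 0.35199666 0.27851512]
[260 183] [ 229  148   59   61 2788] [257.8 178.1]
pred bbox [230.2 149. ] [290.5 209.2] got [229 148] [288 209]
```

The silhouette mask box (229–288, 148–209) matches the nominal glass at (0.4947, 0.3855) to 1–2 px, so it still stands there, empty. Grasp from above.

```bash
python3 -c "
from h import *
R=down(np.radians(38));plan([((.4943,.3855,.20),R),((.4943,.3855,.05),None)])"
```

```text
0 [[0.135, 0.009, 0.466], [0.002, -0.22, -0.001]] rows 4
1 [[0.0, -0.0, 0.75], [0.0, 0.0, 0.0]] rows 5
```

Request:
jog_arm(
  rows=[
    [[0.135,0.009,0.466],[0,-0.22,0]],
    [[0.135,0.009,0.466],[0,-0.22,0]],
    [[0.135,0.009,0.466],[0,-0.22,0]],
    [[0.135,0.009,0.466],[0,-0.22,0]],
    [[0.135,0.009,0.466],[0,-0.22,0]],
  ],
)

```text
t: 41.2
tool_pos: [0.4948, 0.3842, 0.1957]
orientation: [2.97, 1.015, -0.01]
force: [-0.3, 0.8, -0.3]
opening: 0.0931
gripper_force: 0.0
```

```bash
python3 -c "
from h import *
s=robot.read_state();print(s['tool_pos'],s['opening'],Rn.from_rotvec(s['orientation']).as_matrix()[:,2])
R=down(np.radians(38));plan([((.4943,.3855,.125),R),((.4943,.3855,.05),None)])"
```

```text
[0.49484636 0.38423467 0.19568459] 0.09309403945492868 [-0.00489304 -0.00518272 -0.9999746 ]
0 [[0.004, -0.007, 0.353], [0.001, 0.004, -0.003]] rows 3
1 [[0.0, 0.0, 0.375], [0.0, 0.0, 0.0]] rows 3
```

Request:
jog_arm(
  rows=[
    [[0,-0.007,0.2],[0,0,0]],
    [[0,-0.007,0.35],[0,0,0]],
    [[0,-0.007,0.35],[0,0,0]],
  ],
)

```text
t: 41.5
tool_pos: [0.4915, 0.3847, 0.1278]
orientation: [2.97, 1.017, -0.004]
force: [-1.6, -1.0, -0.3]
opening: 0.0931
gripper_force: 0.0
```

Request:
jog_arm(
  rows=[
    [[0,0,0.12],[0,0,0]],
    [[0,0,0.25],[0,0,0]],
    [[0,0,0.37],[0,0,0]],
    [[0,0,0.37],[0,0,0]],
  ],
)

```text
t: 41.9
tool_pos: [0.4927, 0.3862, 0.0568]
orientation: [2.971, 1.018, 0.001]
force: [-0.5, -0.1, -1.1]
opening: 0.093
gripper_force: 0.0
```

Request:
jog_arm(
  rows=[
    [[0,0,0],[0,0,0]],
    [[0,0,0],[0,0,0]],
    [[0,0,0],[0,0,0]],
    [[0,0,0],[0,0,0]],
  ],
  hand=1,
  squeeze=18,
)

```text
t: 42.3
tool_pos: [0.4946, 0.3884, 0.0595]
orientation: [2.971, 1.02, 0.009]
force: [0.2, -0.6, 4.5]
opening: 0.0679
gripper_force: 18.0
```

Request:
jog_arm(
  rows=[
    [[0,0,-0.1],[0,0,0]],
    [[0,0,-0.1],[0,0,0]],
    [[0,0,-0.1],[0,0,0]],
  ],
)

```text
t: 42.6
tool_pos: [0.4937, 0.3881, 0.0778]
orientation: [2.971, 1.02, 0.006]
force: [0.1, 0.2, -3.0]
opening: 0.068
gripper_force: 18.0
```

Run:
```python
from h import *
t=cam('top');s=cam('scene')
h=cv2.cvtColor(t['bgr'],cv2.COLOR_BGR2HSV);m=cv2.inRange(h,(3,90,50),(18,255,255));m[:, :330]=0;m[:150]=0;m[260:]=0;m[:,420:]=0
m=cv2.morphologyEx(m,cv2.MORPH_OPEN,np.ones((3,3),np.uint8))
n,l,st,ce=cv2.connectedComponentsWithStats(m);j=1+np.argmax(st[1:,4]);P=np.argwhere(l==j)[:,::-1].astype(np.float32)
hull=cv2.convexHull(P);B=cv2.boxPoints(cv2.minAreaRect(P))
W=np.array([plane(t,b,.012) for b in B]);print(W.round(4).tolist());print('centre',W.mean(0).round(4),'edges',np.linalg.norm(W[1]-W[0]).round(3),np.linalg.norm(W[2]-W[1]).round(3))
a=cv2.resize(t['bgr'][150:260,320:420],(400,440),interpolation=cv2.INTER_CUBIC);b=cv2.resize(s['bgr'][130:200,110:210],(400,280),interpolation=cv2.INTER_CUBIC)
o=np.zeros((440,800,3),np.uint8);o[:,:400]=a;o[:280,400:]=b;cv2.imwrite('pics/tray.png',o)
```

```text
[[0.3667, -0.3002, 0.012], [0.6125, -0.323, 0.012], [0.604, -0.476, 0.012], [0.359, -0.4489, 0.012]]
centre [ 0.4855 -0.387   0.012 ] edges 0.247 0.153
```

View pics/tray.png

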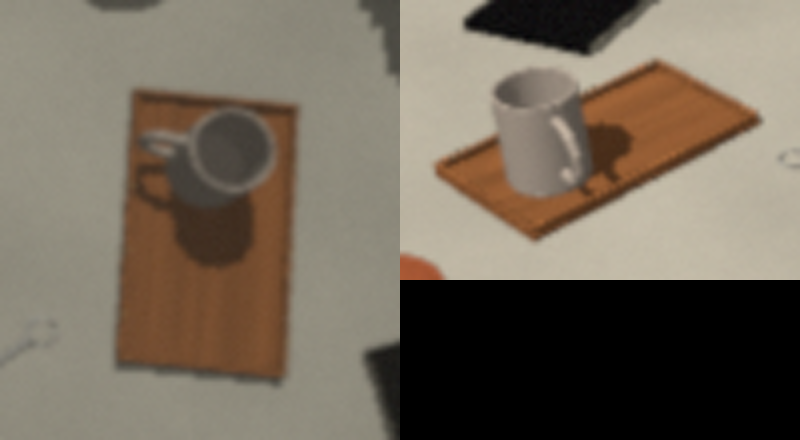

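The tray lies clean with the mug's rim at top crop (232,148) at its far end, handle to the left; the near half (crop (200,310)) is free.

Run:
```python
from h import *
t=cam('top');s=cam('scene')
m=plane(t,(320+232/4,150+148/4),.088);print('mug top',m.round(4),tri((t,(378,187)),(s,(110+(540-400)/4,130+90/4))))
yaw=np.radians(-5.8);ex=np.array([np.cos(yaw),np.sin(yaw)]);ey=np.array([-ex[1],ex[0]]);C=np.array([.4855,-.387])
print('mug local',(m[:2]-C)@ex,(m[:2]-C)@ey)
g=C-.062*ex;print('goal',g,'dist mug',np.linalg.norm(g-m[:2]))
# tcp relative to glass: rim centre offset assumed 0
s0=robot.read_state()
p=s0['tool_pos'];print(p)
R=down(np.radians(0))
plan([(p+[0,0,.022],None),((.50,.2,.10),down(np.radians(30))),((.48,-.05,.10),down(np.radians(15))),((g[0],g[1],.10),R),((g[0],g[1],.068),None)])
```

```text
mug top [ 0.5482 -0.3927  0.088 ] (array([ 0.5456445 , -0.38995176,  0.08650947]), [np.float64(0.004051227217126449), np.float64(0.004051227217126405)])
mug local 0.06293634672164765 0.0006193787558585418
goal [ 0.4238174  -0.38073451] dist mug 0.1249378820142032
[0.49265277 0.38739495 0.07631864]
0 [[0.0, 0.0, -0.11], [0.0, 0.0, 0.0]] rows 2
1 [[-0.546, 0.762, -0.008], [0.001, -0.0, 0.088]] rows 5
2 [[-0.356, 0.517, -0.0], [-0.0, -0.0, 0.083]] rows 4
2 [[-0.285, 0.558, -0.0], [-0.0, -0.0, 0.083]] rows 4
3 [[-0.35, 0.762, -0.0], [-0.0, -0.0, 0.084]] rows 5
3 [[-0.247, 0.802, -0.001], [-0.0, -0.0, 0.084]] rows 5
4 [[-0.0, -0.0, 0.16], [0.0, 0.0, 0.0]] rows 2
```

Request:
jog_arm(
  rows=[
    [[-0.1,0.15,-0.1],[0,0,0.02]],
    [[-0.22,0.32,-0.11],[0,0,0.04]],
    [[-0.35,0.5,-0.11],[0,0,0.06]],
    [[-0.46,0.65,-0.11],[0,0,0.088]],
    [[-0.546,0.762,-0.11],[0,0,0.088]],
  ],
  squeeze=22,
)

```text
t: 43.3
tool_pos: [0.5002, 0.1982, 0.0988]
orientation: [3.035, 0.808, 0.003]
force: [0.7, -0.2, -1.9]
opening: 0.0678
gripper_force: 22.0
```

Request:
jog_arm(
  rows=[
    [[-0.1,0.14,0],[0,0,0.03]],
    [[-0.2,0.28,0],[0,0,0.05]],
    [[-0.3,0.42,0],[0,0,0.083]],
    [[-0.356,0.517,0],[0,0,0.083]],
    [[-0.356,0.517,0],[0,0,0.083]],
  ],
)

```text
t: 43.8
tool_pos: [0.4902, 0.0727, 0.0989]
orientation: [3.081, 0.608, 0.003]
force: [-0.1, 0.3, -2.6]
opening: 0.0677
gripper_force: 22.0
```

Request:
jog_arm(
  rows=[
    [[-0.08,0.15,0],[0,0,0.03]],
    [[-0.16,0.3,0],[0,0,0.05]],
    [[-0.23,0.45,0],[0,0,0.083]],
    [[-0.285,0.558,0],[0,0,0.083]],
    [[-0.285,0.558,0],[0,0,0.083]],
  ],
)

```text
t: 44.3
tool_pos: [0.4805, -0.0514, 0.0992]
orientation: [3.114, 0.407, 0.004]
force: [0.2, -0.1, -2.1]
opening: 0.0677
gripper_force: 22.0
```

Run:
```python
from h import *
s0=robot.read_state();print(s0['tool_pos'],s0['opening'],s0['gripper_force'],s0['force'].round(1))
g=(.4238,-.3807);plan([((g[0],g[1],.10),down(0)),((g[0],g[1],.068),None)])
```

```text
[ 0.48052034 -0.05140382  0.09916896] 0.06769473015858449 21.99945531785488 [ 0.2 -0.1 -2.1]
0 [[-0.349, 0.759, -0.002], [0.0, -0.001, 0.083]] rows 5
0 [[-0.247, 0.798, -0.002], [0.0, -0.001, 0.083]] rows 5
1 [[0.0, -0.0, 0.16], [0.0, 0.0, 0.0]] rows 2
```

Request:
jog_arm(
  rows=[
    [[-0.08,0.15,0],[0,0,0.02]],
    [[-0.15,0.32,0],[0,0,0.04]],
    [[-0.22,0.48,0],[0,0,0.06]],
    [[-0.29,0.63,0],[0,0,0.083]],
    [[-0.349,0.759,0],[0,0,0.083]],
  ],
)

```text
t: 44.8
tool_pos: [0.4527, -0.2146, 0.0991]
orientation: [-3.134, -0.206, -0.005]
force: [1.4, 0.4, -2.2]
opening: 0.0676
gripper_force: 22.0
```

Request:
jog_arm(
  rows=[
    [[-0.05,0.15,0],[0,0,0.02]],
    [[-0.1,0.32,0],[0,0,0.04]],
    [[-0.15,0.5,0],[0,0,0.06]],
    [[-0.2,0.66,0],[0,0,0.083]],
    [[-0.247,0.798,0],[0,0,0.083]],
  ],
)

```text
t: 45.3
tool_pos: [0.4252, -0.3795, 0.0988]
orientation: [-3.141, -0.001, -0.005]
force: [-0.5, -0.1, -2.7]
opening: 0.0678
gripper_force: 22.0
```

Run:
```python
from h import *
import pickle
s0=robot.read_state();print(s0['tool_pos'],s0['opening'],s0['gripper_force'],s0['force'].round(1),Rn.from_rotvec(s0['orientation']).as_matrix().round(3).tolist())
g=(.4238,-.3807);plan([((g[0],g[1],.085),down(0)),((g[0],g[1],.068),None)])
s=cam('scene');t=cam('top');pickle.dump((s,t),open('pl.pkl','wb'))
# mug check: white rim ring in scene vs. earlier frame
s1,t1=pickle.load(open('st.pkl','rb'));d=cv2.absdiff(s['bgr'],s1['bgr']).max(2)[130:200,110:210];print('mug area diff',(d>40).sum())
a=np.linspace(0,2*np.pi,40);x,y=s0['tool_pos'][:2];zb=s0['tool_pos'][2]-.0595
P=np.vstack([np.c_[x+r*np.cos(a),y+r*np.sin(a),0*a+z+zb] for r,z in((.03,0),(.034,.105))]);u=proj(s,P);print(u.min(0),u.max(0))
```

```text
[ 0.42519802 -0.37952225  0.09882643] 0.0677691248730551 22.000615959987044 [-0.5 -0.1 -2.7] [[1.0, 0.001, 0.003], [0.001, -1.0, 0.001], [0.003, -0.001, -1.0]]
0 [[-0.007, 0.006, 0.069], [-0.0, -0.002, 0.0]] rows 2
1 [[-0.0, -0.0, 0.085], [0.0, 0.0, 0.0]] rows 2
mug area diff 1572
[159.63123782 120.12578913] [181.40541857 154.63584704]
```

Run:
```python
from h import *
import pickle
s,t=pickle.load(open('pl.pkl','rb'));s1,t1=pickle.load(open('st.pkl','rb'))
d=cv2.absdiff(s['bgr'],s1['bgr']).max(2)
ys,xs=np.where(d[130:200,110:215]>35);print(len(xs),xs.min()+110,xs.max()+110,ys.min()+130,ys.max()+130,'mug zone',(d[140:182,132:150]>35).sum())
```

```text
1744 145 214 130 177 mug zone 20
```

Request:
jog_arm(
  rows=[
    [[-0.006,0.006,0.04],[0,0,0]],
    [[-0.006,0.006,0.08],[0,0,0]],
    [[-0.006,0.006,0.12],[0,0,0]],
    [[-0.006,0.006,0.12],[0,0,0]],
  ],
)

```text
t: 45.8
tool_pos: [0.4229, -0.3781, 0.073]
orientation: [-3.139, -0.004, -0.001]
force: [-0.6, 0.2, -3.4]
opening: 0.0679
gripper_force: 22.0
```

Request:
jog_arm(
  rows=[
    [[0,0,0.015],[0,0,0]],
    [[0,0,0.025],[0,0,0]],
    [[0,0,0.025],[0,0,0]],
    [[0,0,0.025],[0,0,0]],
  ],
)

```text
t: 46.2
tool_pos: [0.4236, -0.3803, 0.0705]
orientation: [3.141, 0.002, 0.005]
force: [0.6, 0.3, -3.0]
opening: 0.0677
gripper_force: 22.0
```

Request:
jog_arm(
  rows=[
    [[0,0,0.008],[0,0,0]],
    [[0,0,0.016],[0,0,0]],
    [[0,0,0.016],[0,0,0]],
  ],
)

```text
t: 46.5
tool_pos: [0.4234, -0.3802, 0.0668]
orientation: [-3.141, -0.002, -0.004]
force: [-0.5, 0.4, -1.7]
opening: 0.068
gripper_force: 22.0
```

Request:
jog_arm(
  rows=[
    [[0,0,0.008],[0,0,0]],
    [[0,0,0.012],[0,0,0]],
    [[0,0,0.012],[0,0,0]],
  ],
)

```text
t: 46.8
tool_pos: [0.4238, -0.3803, 0.0649]
orientation: [3.141, 0.002, 0.005]
force: [0.3, 0.1, -1.1]
opening: 0.0677
gripper_force: 22.0
```

Request:
jog_arm(
  rows=[
    [[0,0,0.005],[0,0,0]],
    [[0,0,0.01],[0,0,0]],
    [[0,0,0.01],[0,0,0]],
  ],
)

```text
t: 47.1
tool_pos: [0.4248, -0.3805, 0.0646]
orientation: [3.141, 0.003, 0.008]
force: [0.2, 5.0, 10.3]
opening: 0.0678
gripper_force: 22.0
```

Request:
jog_arm(
  rows=[
    [[0,0,-0.008],[0,0,0]],
    [[0,0,-0.008],[0,0,0]],
  ],
)

```text
t: 47.3
tool_pos: [0.4239, -0.3805, 0.0648]
orientation: [3.141, 0.002, 0.006]
force: [1.3, 1.1, 3.8]
opening: 0.0677
gripper_force: 22.0
```

Request:
jog_arm(
  rows=[
    [[0,0,0],[0,0,0]],
    [[0,0,0],[0,0,0]],
    [[0,0,0],[0,0,0]],
    [[0,0,0],[0,0,0]],
    [[0,0,0],[0,0,0]],
  ],
  hand=-1,
)

```text
t: 47.8
tool_pos: [0.4234, -0.3802, 0.0641]
orientation: [-3.141, -0.002, -0.004]
force: [-0.9, 0.2, 0.4]
opening: 0.0924
gripper_force: 0.0
```

Request:
jog_arm(
  rows=[
    [[0,0,-0.1],[0,0,0]],
    [[0,0,-0.25],[0,0,0]],
    [[0,0,-0.5],[0,0,0]],
    [[0,0,-0.75],[0,0,0]],
    [[0,0,-0.9],[0,0,0]],
  ],
)

```text
t: 48.3
tool_pos: [0.4238, -0.3812, 0.2491]
orientation: [3.138, 0.002, 0.01]
force: [1.4, -0.4, 0.5]
opening: 0.0925
gripper_force: 0.0
```

Request:
jog_arm(
  rows=[
    [[-0.2,-0.2,-0.2],[0,0,0]],
    [[-0.4,-0.4,-0.3],[0,0,0]],
    [[-0.6,-0.6,-0.3],[0,0,0]],
    [[-0.6,-0.8,-0.3],[0,0,0]],
    [[-0.6,-0.9,-0.3],[0,0,0]],
  ],
)

```text
t: 48.8
tool_pos: [0.3012, -0.1991, 0.3046]
orientation: [3.14, -0.0, 0.007]
force: [0.4, -0.0, 0.0]
opening: 0.0927
gripper_force: 0.0
```

Run:
```python
from h import *
t=cam('top');s=cam('scene')
print(robot.read_state()['tool_pos'])
o=np.zeros((600,800,3),np.uint8)
o[:300,:400]=cv2.resize(s['bgr'],(400,300));o[:300,400:]=cv2.resize(t['bgr'],(400,300))
o[300:580,:400]=cv2.resize(s['bgr'][120:190,110:210],(400,280),interpolation=cv2.INTER_CUBIC)
o[300:600,400:700]=cv2.resize(t['bgr'][160:260,320:420],(300,300),interpolation=cv2.INTER_CUBIC)
cv2.imwrite('pics/final.png',o)
```

```text
[ 0.30219506 -0.19791364  0.30511717]
```

View pics/final.png

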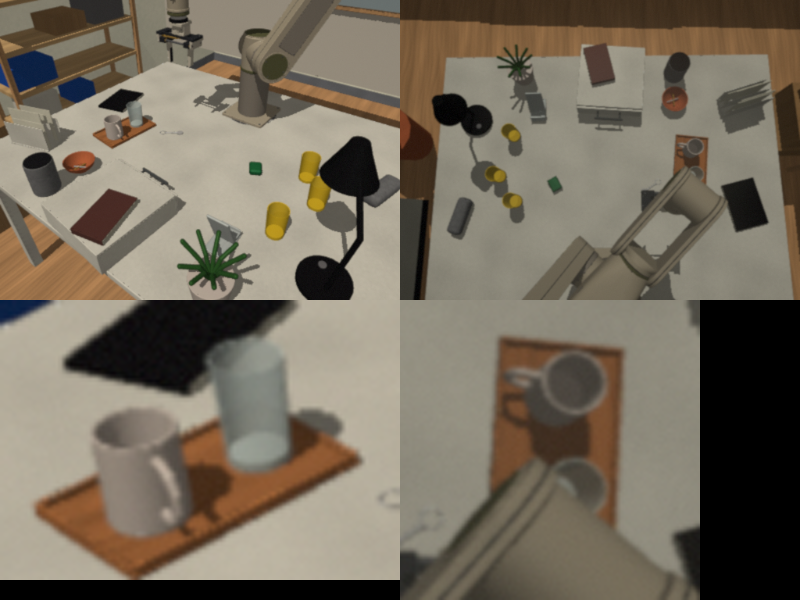

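The glass stands upright and empty on the tray at (255,400), beside the mug at (140,470). The drawer is shut, and the earbud case, spoon, phone stand and yellow tumblers are where they were.

```bash
python3 -c "
from plant import robot
print(robot.close_job())"
```

```text
the job is handed in; nothing more can be done
None
```

The job is handed in: all four candles lie flat in the closed drawer and the empty glass stands upright on the tray beside the mug; grip stayed at 22 N or less on candles and glass, and nothing else on the shelf was moved.

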